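# Strip the drive unit for rework

### The arm

A 6-joint arm with a two-finger parallel gripper is mounted at the origin on the work surface. World frame = base frame: x ahead of the robot, y to its left, z up, the work surface at z = 0. Lengths are in mm, angles in rad, forces in N, time in s.
With the tool pointing down it reaches from about 325 to 875 mm from the base axis. Payload 4.4 kg.
Tool frame: the origin (TCP) lies at the very end of the fingers, on their centre line; the grasp point (between the pads) lies 19 mm behind it; z points along the fingers, y is the line along which they close (so a half turn about z gives the same grasp; the last joint's range is limited). The gripper opens to 85 mm and grips with 20 to 120 N. Pads are 22 mm wide; open, the fingers measure 114 mm over their backs; the gripper's body (76 mm by 85 mm) begins 54 mm behind the grasp point. The pads swing forward as they close: fully open they stand 13 mm farther back than shut.
Start: joints at [1.073, 0.207, 1.542, -0, 1.393, -0.15], TCP at [195.987, 540.57, 231.282] pointing down, gripper open.
Joint ranges: [-2.73, 2.73], [-0.86, 2.22], [0.23, 2.46], [-1.11, 4.25], [0.08, 2.63], [-2.82, 2.82]. Speed limits (rad/s): [2.79, 2.79, 3.14, 3.14, 3.14, 3.14].

### API

Orientations are given as [roll, pitch, yaw] about the fixed x, y, z axes, in that order (R = Rz(yaw) Ry(pitch) Rx(roll)).
In Python, from rig import arm gives the robot as it stands. The module is installed in compiled form; this text tells all that it offers.
- The arm moves only by the tool apply_moves, never from a script. Its argument "series" is a list of rows, each an object of numbers: "tx", "ty", "tz": the shift along the tool's x, y, z in units of 40 mm (1.0 is 40 mm); "wx", "wy", "wz": the turn, a rotation vector about the tool's x, y, z in units of 6 degrees (1.0 is 6 degrees). A call has 1 to 20 rows; each row shifts and turns the commanded pose from where the row before left it, along the tool's axes as they then stand; what a row does not reach is not made up. A row lasts 1/10 s, in which the tool goes at most 50 mm and 8.59 degrees, less where a joint would pass 70% of its speed; a pose out of reach is approached as far as the arm can. A call is refused whole if a number of a shift passes 1 or a number of a turn 1, either way. A call with a gripper value outside its range is refused whole. "jaw" is the opening, from 0 (shut) to 1 (fully open), set as the call begins (left out, the last holds). The fingers move at their own pace and stop on an object; "grip_force" is the grip in N (left out, the last holds). Time passes only in rows, so rows that do not move let the fingers close. It gives the time, the measured TCP pose, the force, the opening and the grip force at its end, in the units of the state.
- arm.sense(): the state, without advancing time (a new reading comes with each control period).
- arm.read_camera(name): name is "scene" or "top" or "wrist"; returns a dict with "img" (400x640x3 uint8, blue, green, red), "fx", "fy", "cx", "cy" (pixels), "k1" (the pictures are not rectified: a ray, as slopes to the right and down, at radius r is drawn at 1 + k1 r^2 times it, then the intrinsics apply), "T" (4x4, takes a point from camera to world coordinates). Camera axes: x right, y down, z forward; pixel columns grow to the right and rows downward; lengths in mm; the calibration is good to about 2 mm. A picture is of the moment at which its call begins. There is no depth.
- arm.finish_job(): hands the job in; it is judged then, once.
The state is a dict: "time": time; "joint_pos": joint angles; "dq": joint speeds; "tau": joint torques, N m; "tcp_pos": TCP position; "eef_rot": TCP orientation; "wrist_force": force on the tool from outside, world axes, zero at the start; "ft_torque": the same for the moment, N m; "finger_gap": opening from 0.0 (shut) to 1.0 (fully open); "grasp_force": force on a finger pad.
Only numpy, scipy, OpenCV 4.12 (cv2) and the standard library are available. Lean on these libraries where they do the work, as an engineer would, in place of code of your own. Each camera call takes 0.05 s, during which the arm holds its last target. There are 200 camera calls.

### The job

Take the drive unit in the middle of the bench apart from the top down: first put the red, yellow and blue plug-in modules upright in the trays of their own colour, then stand the green main board on its stand-offs between the corner guides of the grey test nest, and last lay the heat sink, fins down, in the steel wash pan. Put each part flat on the floor of its place and set it down gently; these are electronics, so let nothing drop.

Things in the scene. Friction and masses are not known exactly. Their poses are not given: they have to be found in the camera images.
- red_module: Plug-in module: solid red plastic block 24 (x) x 50 (y) x 26 (z) mm, white label on top, 60 g. Origin: centre of underside, z up. Grip its flat end faces (normal to y, 50 mm apart). At the start the three stand loose, in any order, side by side 8 mm apart on the main board's black sockets, undersides 24 mm above the board's origin.
- yellow_module: Plug-in module: solid yellow plastic block 24 (x) x 50 (y) x 26 (z) mm, white label on top, 60 g. Origin: centre of underside, z up. Grip its flat end faces (normal to y, 50 mm apart). At the start the three stand loose, in any order, side by side 8 mm apart on the main board's black sockets, undersides 24 mm above the board's origin.
- blue_module: Plug-in module: solid blue plastic block 24 (x) x 50 (y) x 26 (z) mm, white label on top, 60 g. Origin: centre of underside, z up. Grip its flat end faces (normal to y, 50 mm apart). At the start the three stand loose, in any order, side by side 8 mm apart on the main board's black sockets, undersides 24 mm above the board's origin.
- red_tray: Shallow tray with a 10 mm wide red rim and black floor, fixed. Origin: centre of underside, z up. Outside 68 (x) x 94 (y) mm, floor 48 x 74 mm; floor 3 mm and rim top 8 mm above the origin. A module fits with its length along the tray's y, either way round, 12 mm to spare each side.
- yellow_tray: Shallow tray with a 10 mm wide yellow rim and black floor, fixed. Origin: centre of underside, z up. Outside 68 (x) x 94 (y) mm, floor 48 x 74 mm; floor 3 mm and rim top 8 mm above the origin. A module fits with its length along the tray's y, either way round, 12 mm to spare each side.
- blue_tray: Shallow tray with a 10 mm wide blue rim and black floor, fixed. Origin: centre of underside, z up. Outside 68 (x) x 94 (y) mm, floor 48 x 74 mm; floor 3 mm and rim top 8 mm above the origin. A module fits with its length along the tray's y, either way round, 12 mm to spare each side.
- main_board: Green board 110 (x) x 64 (y) mm on four 8 mm brass stand-offs, 140 g. Origin: centre, at the stand-offs' feet, z up. Long sides (normal to y, 64 mm apart) flat from z 8 to 21 mm (board edge, grey terminal blocks 88 mm long): grip there, mid-length. Black sockets to z 24 mm. Starts loose on the heat sink, along it, origin 28 mm above its origin, carrying the modules.
- heat_sink: Bare aluminium heat sink 140 (x) x 68 (y) x 28 (z) mm, plate on top, fins below along x, 360 g, loose on the bench mat. Origin: centre of underside, z up. Grip its flat long sides (normal to y, 68 mm apart) at mid-length. Lowest part of the unit: from above only its two ends show past the main board.
- test_nest: Grey plate 174 (x) x 126 (y) x 12 mm with black rubber pad, fixed. Origin: centre of underside, z up. Pad top 13 mm above the origin; four corner guides rise 8 mm above the pad and enclose 134 (x) x 88 (y) mm, sides open between them. The main board stands on the pad, length along x, either way round, 12 mm to spare each side.
- wash_pan: Shallow stainless steel pan 184 (x) x 148 (y) mm with a small grip at each short end, fixed. Origin: centre of underside, z up. Floor 2 mm and rim 14 mm above the origin; inside 178 x 142 mm. The heat sink lies in it with its length along x, either way round.
Things that resemble listed ones, but are neither listed nor needed, are in the scene too. What is shaped like the yellow_module but orange is not meant.

How it is judged:
By the outcome, as a careful person would: the job done as asked, in the order asked, and still so for the second after the job is handed in, with the robot touching nothing.
It also fails if it takes over 118 s, if anything falls off the work surface, if the arm or the gripper's body presses on something with over 40 N, if the wrist force passes 120 N, or if a joint passes its speed limit or range.

## Working session

There is one attempt and no reset: what is moved stays moved. The work goes in short steps, Python scripts to look and compute and a tool call to move; the robot and the scene stay as the last step left them, time stands still between calls to the robot, and variables do not carry over. Pictures are saved under pics/ and viewed, at most 14 in all, crops included, and the job is handed in when it is done.

Besides the shell and the picture viewer there is one more tool, called after "Emit:" by a JSON object that holds its "op" and its "data", one argument or row to a line. apply_moves: Moves the arm, as the interface text tells. Its arguments: {"type":"object","properties":{"series":{"type":"array","items":{"type":"object","properties":{"tx":{"type":"number"},"ty":{"type":"number"},"tz":{"type":"number"},"wx":{"type":"number"},"wy":{"type":"number"},"wz":{"type":"number"}}}},"jaw":{"type":"number"},"grip_force":{"type":"number"}},"required":["series"]}

```bash
mkdir -p pics; cat > h.py <<'E'
import numpy as np, cv2
from rig import arm
def snap(name,fn=None):
    c=arm.read_camera(name)
    if fn: cv2.imwrite('pics/'+fn,c['img'])
    return c
def px2w(c,u,v,z):
    k=c['k1']; x=(u-c['cx'])/c['fx']; y=(v-c['cy'])/c['fy']
    a,b=x,y
    for _ in range(30):
        s=1+k*(a*a+b*b); a,b=x/s,y/s
    d=c['T'][:3,:3]@np.array([a,b,1]); o=c['T'][:3,3]
    return o+d*(z-o[2])/d[2]
def w2px(c,p):
    q=np.linalg.inv(c['T'])@np.append(p,1); a,b=q[0]/q[2],q[1]/q[2]
    s=1+c['k1']*(a*a+b*b); return c['fx']*a*s+c['cx'],c['fy']*b*s+c['cy']
E
python3 - <<'E'
from h import *
np.set_printoptions(precision=3,suppress=True)
for n in('top','scene'):
    c=snap(n,n+'0.png'); print(n,c['fx'],c['cx'],c['cy'],c['k1'],c['T'])
print(arm.sense())
E
```

```text
top 413.06372120663315 319.211920871201 200.5578733484535 -0.00672864791080203 [[ -0.028  -0.997   0.072 483.84 ]
 [ -1.      0.029   0.007  14.944]
 [ -0.01   -0.072  -0.997 906.35 ]
 [  0.      0.      0.      1.   ]]
scene 412.65032942787957 325.84853878040065 201.09824739774348 -0.035588930278220146 [[  -0.655    0.546   -0.522 1052.928]
 [   0.755    0.488   -0.438  457.258]
 [   0.015   -0.681   -0.732  781.401]
 [   0.       0.       0.       1.   ]]
{'time': 0.1, 'joint_pos': array([ 1.073,  0.207,  1.543,  0.   ,  1.394, -0.151]), 'dq': array([-0.001, -0.002, -0.001, -0.001,  0.002,  0.   ]), 'tau': array([ -0.001, -38.409, -29.255,  -0.   ,   0.005,   0.   ]), 'tcp_pos': array([195.627, 539.946, 230.19 ]), 'eef_rot': array([-3.139, -0.   ,  2.794]), 'wrist_force': array([ 0.447, -1.312, -0.309]), 'ft_torque': array([-0.015, -0.026, -0.027]), 'grasp_force': 0.0, 'finger_gap': 0.998082603950345}
```

View pics/top0.png

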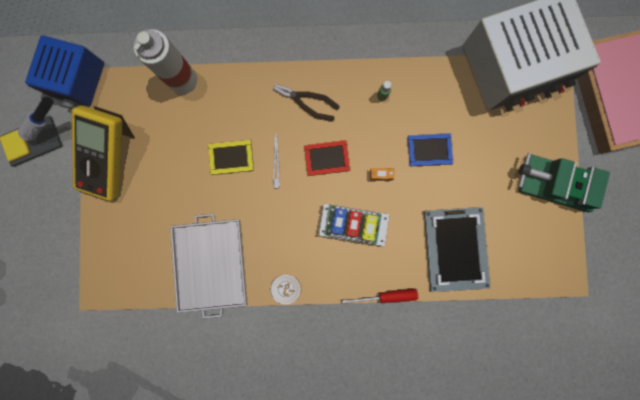

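View pics/scene0.png

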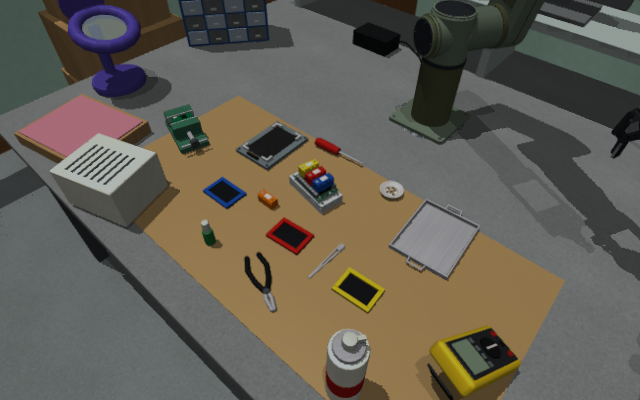

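The top view shows the unit at about (353,226), with blue, red and yellow modules from left to right. The yellow, red and blue trays are at (231,157), (327,158) and (430,150). The pan is at (208,265), the nest at (457,249), and the orange decoy at (381,173). I'll enlarge the crops to read corners.

```bash
python3 - <<'E'
import cv2
i=cv2.imread('pics/top0.png')
cv2.imwrite('pics/c1.png',cv2.resize(i[195:255,310:400],None,fx=8,fy=8,interpolation=cv2.INTER_CUBIC))
a=cv2.resize(i[125:185,200:300],None,fx=4,fy=4,interpolation=cv2.INTER_CUBIC)
b=cv2.resize(i[125:185,290:390],None,fx=4,fy=4,interpolation=cv2.INTER_CUBIC)
c=cv2.resize(i[125:185,390:490],None,fx=4,fy=4,interpolation=cv2.INTER_CUBIC)
import numpy as np
cv2.imwrite('pics/c2.png',np.vstack([np.hstack([a,b]),np.hstack([c,c*0])]))
a=cv2.resize(i[205:325,160:260],None,fx=4,fy=4,interpolation=cv2.INTER_CUBIC)
b=cv2.resize(i[190:310,410:510],None,fx=4,fy=4,interpolation=cv2.INTER_CUBIC)
cv2.imwrite('pics/c3.png',np.hstack([a,b]))
E
```

```text
(no output)
```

View pics/c1.png

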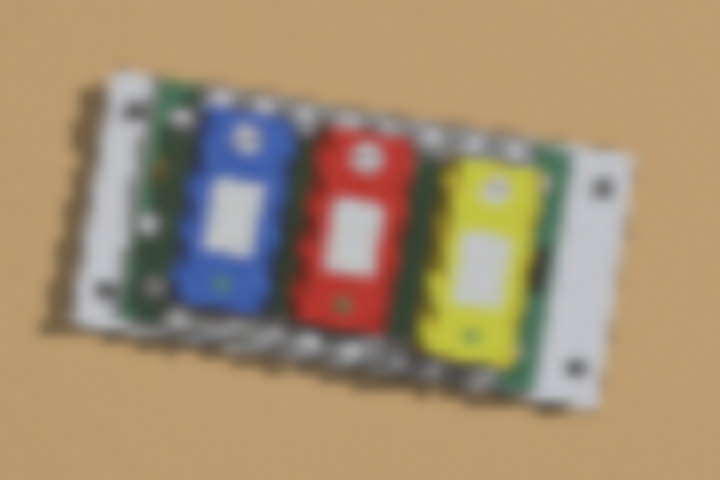

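View pics/c2.png

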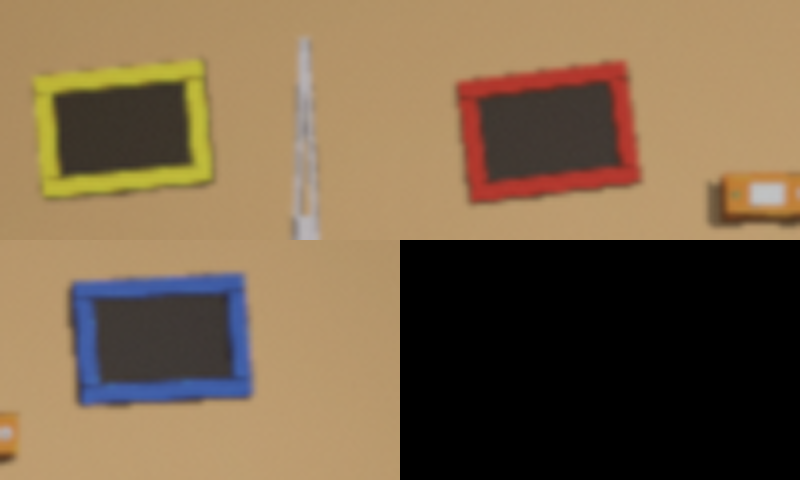

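View pics/c3.png

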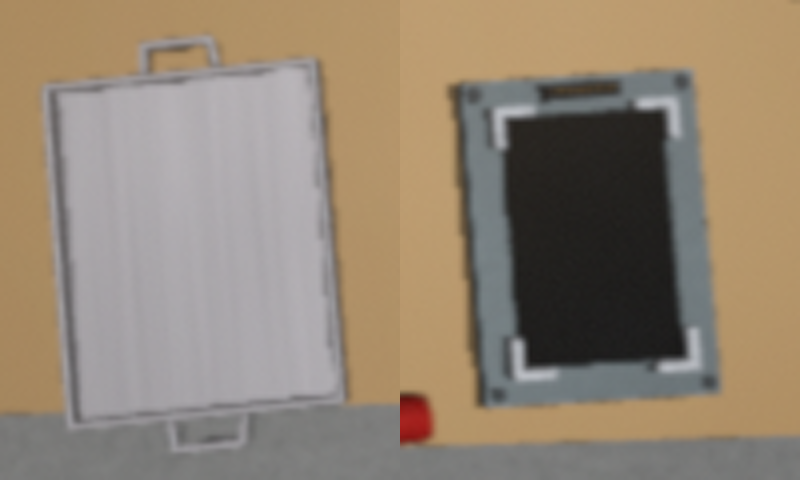

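```bash
cat > m.py <<'E'
from h import *
from scipy.optimize import least_squares
def fit(c,pts,L,W,z):
    """rect L along image-corner TL->TR, W TL->BL; returns x,y,direction of TL->TR edge,rms px"""
    pts=np.array(pts,float)
    P=np.array([px2w(c,u,v,z)[:2] for u,v in pts]); m=P.mean(0)
    d=P[1]-P[0]+P[2]-P[3]; a=np.arctan2(d[1],d[0])
    def f(q,full=False):
        e=np.array([np.cos(q[2]),np.sin(q[2])]); n=np.array([e[1],-e[0]])
        X=[q[:2]+s*L/2*e+t*W/2*n for s,t in((-1,-1),(1,-1),(1,1),(-1,1))]
        return (np.array([w2px(c,[*p,z]) for p in X])-pts).ravel()
    r=least_squares(f,[*m,a],x_scale=[1,1,.01])
    return r.x, np.sqrt(np.mean(r.fun**2))
def full(p,s,off): return [((u+.5)/s-.5+off[0],(v+.5)/s-.5+off[1]) for u,v in p]
E
python3 - <<'E'
from m import *
c=snap('top')
D={
'sink':([(112,72),(633,150),(600,408),(75,325)],8,(310,195),140,68,28),
'blue_m':([(207,105),(297,118),(268,312),(175,300)],8,(310,195),24,50,78),
'red_m':([(318,127),(413,140),(388,332),(293,320)],8,(310,195),24,50,78),
'yel_m':([(448,158),(543,165),(517,370),(420,355)],8,(310,195),24,50,78),
'yel_t':([(33,76),(204,58),(213,182),(43,197)],4,(200,125),94,68,8),
'red_t':([(57,83),(227,62),(239,182),(71,202)],4,(290,125),94,68,8),
'blue_t':([(72,44),(244,34),(252,157),(79,165)],4,(390,125),94,68,8),
'pan':([(44,86),(317,59),(344,402),(70,427)],4,(160,205),148,184,14),
'nest':([(59,84),(292,69),(319,391),(82,407)],4,(410,190),126,174,12)}
for k,(p,s,o,L,W,z) in D.items():
    q,r=fit(c,full(p,s,o),L,W,z); print(k,q[:2].round(1),np.degrees(q[2]).round(1),r.round(2))
E
```

```text
sink [494.5 -50.6] -100.3 0.16
blue_m [502.1 -17.7] -100.5 0.23
red_m [496.1 -46.6] -99.3 0.26
yel_m [487.1 -78.5] -99.5 0.24
yel_t [651.2 214.4] -86.2 0.19
red_t [642.6   2.4] -85.0 0.29
blue_t [ 653.8 -224.8] -88.9 0.18
pan [415.9 264.4] -86.1 0.23
nest [ 436.  -270.4] -88.3 0.33
```

```bash
cat > go.py <<'E'
import sys
from h import *
# usage: go.py x y z yaw_deg : translation in current tool axes (units), then same after rotation, and wz units
def plan(x,y,z,yaw):
    s=arm.sense(); p=s['tcp_pos']; cy=s['eef_rot'][2]
    def loc(a):
        d=np.array([x,y,z])-p; return np.array([d@[np.cos(a),np.sin(a),0],d@[np.sin(a),-np.cos(a),0],-d[2]])/40
    w=(np.degrees(cy)-yaw+180)%360-180
    print('t',round(s['time'],2),'tcp',p.round(1),'rpy',np.degrees(s['eef_rot']).round(2),'F',s['wrist_force'].round(1),'gap',round(s['finger_gap'],3),'gf',round(s['grasp_force'],1))
    print(' wz',round(w/6,2),'| shift now',loc(cy).round(2),'| shift after turn',loc(np.radians(yaw)).round(2))
if len(sys.argv)>4: plan(*map(float,sys.argv[1:5]))
E
python3 go.py 495 -47.5 200 80
```

```text
t 0.15 tcp [195.7 540.  230.4] rpy [-1.7990e+02 -2.0000e-02  1.6007e+02] F [-0.4 -0.  -0.9] gap 0.999 gf 0.0
 wz 13.35 | shift now [-12.04 -11.26   0.76] | shift after turn [-13.17   9.92   0.76]
```

Emit:
{"op": "apply_moves", "data": {
  "series": [
    {"tx":-0.4,"ty":-0.35},
    {"tx":-0.8,"ty":-0.75},
    {"tx":-0.8,"ty":-0.75},
    {"tx":-0.8,"ty":-0.75},
    {"tx":-0.8,"ty":-0.75},
    {"tx":-0.8,"ty":-0.75},
    {"tx":-0.8,"ty":-0.75},
    {"tx":-0.8,"ty":-0.75},
    {"tx":-0.8,"ty":-0.75},
    {"tx":-0.8,"ty":-0.75},
    {"tx":-0.8,"ty":-0.75},
    {"tx":-0.8,"ty":-0.75},
    {"tx":-0.8,"ty":-0.75},
    {"tx":-0.8,"ty":-0.75},
    {"tx":-0.8,"ty":-0.75},
    {"tx":-0.4,"ty":-0.4},
    {"wz":0.9,"tz":0.2},
    {"wz":0.9,"tz":0.2},
    {"wz":0.9,"tz":0.2},
    {"wz":0.9,"tz":0.15}
  ],
  "jaw": 1,
  "grip_force": 40
}}

```text
$.series[0]: bad value
```

Emit:
{"op": "apply_moves", "data": {
  "series": [
    {"wz":1},
    {"wz":1},
    {"wz":1},
    {"wz":1},
    {"wz":1},
    {"wz":1},
    {"wz":1},
    {"wz":1},
    {"wz":1},
    {"wz":0.75},
    {},
    {}
  ]
}}

```text
$.series[0]: bad value
```

```bash
python3 go.py 495 -47.5 200 80; python3 -c "
from h import *
c=snap('wrist','w1.png'); print(c['T'].round(3),c['fx'],c['k1'])
snap('top','top1.png')"
```

```text
t 0.15 tcp [195.7 540.  230.4] rpy [-1.7990e+02 -2.0000e-02  1.6007e+02] F [-0.4 -0.  -0.9] gap 0.999 gf 0.0
 wz 13.35 | shift now [-12.04 -11.26   0.76] | shift after turn [-13.17   9.92   0.76]
[[ 3.40000e-01  8.96000e-01  2.85000e-01  1.22019e+02]
 [ 9.40000e-01 -3.24000e-01 -1.05000e-01  5.66242e+02]
 [-2.00000e-03  3.04000e-01 -9.53000e-01  3.72189e+02]
 [ 0.00000e+00  0.00000e+00  0.00000e+00  1.00000e+00]] 316.9522619207116 0.018114780371166633
```

View pics/w1.png

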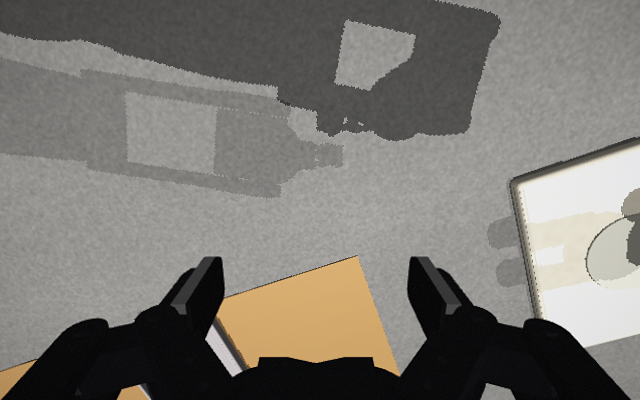

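The wrist view shows only the gripper fingers over the bench corner, since the arm hasn't moved. The call was refused, so rows probably need all six numbers.

Emit:
{"op": "apply_moves", "data": {
  "series": [
    {"tx":-0.4,"ty":-0.35,"tz":0,"wx":0,"wy":0,"wz":0},
    {"tx":-0.8,"ty":-0.75,"tz":0,"wx":0,"wy":0,"wz":0},
    {"tx":-0.8,"ty":-0.75,"tz":0,"wx":0,"wy":0,"wz":0},
    {"tx":-0.8,"ty":-0.75,"tz":0,"wx":0,"wy":0,"wz":0},
    {"tx":-0.8,"ty":-0.75,"tz":0,"wx":0,"wy":0,"wz":0},
    {"tx":-0.8,"ty":-0.75,"tz":0,"wx":0,"wy":0,"wz":0},
    {"tx":-0.8,"ty":-0.75,"tz":0,"wx":0,"wy":0,"wz":0},
    {"tx":-0.8,"ty":-0.75,"tz":0,"wx":0,"wy":0,"wz":0},
    {"tx":-0.8,"ty":-0.75,"tz":0,"wx":0,"wy":0,"wz":0},
    {"tx":-0.8,"ty":-0.75,"tz":0,"wx":0,"wy":0,"wz":0},
    {"tx":-0.8,"ty":-0.75,"tz":0,"wx":0,"wy":0,"wz":0},
    {"tx":-0.8,"ty":-0.75,"tz":0,"wx":0,"wy":0,"wz":0},
    {"tx":-0.8,"ty":-0.75,"tz":0,"wx":0,"wy":0,"wz":0},
    {"tx":-0.8,"ty":-0.75,"tz":0,"wx":0,"wy":0,"wz":0},
    {"tx":-0.8,"ty":-0.75,"tz":0,"wx":0,"wy":0,"wz":0},
    {"tx":-0.4,"ty":-0.4,"tz":0,"wx":0,"wy":0,"wz":0},
    {"tx":0,"ty":0,"tz":0.2,"wx":0,"wy":0,"wz":0.9},
    {"tx":0,"ty":0,"tz":0.2,"wx":0,"wy":0,"wz":0.9},
    {"tx":0,"ty":0,"tz":0.2,"wx":0,"wy":0,"wz":0.9},
    {"tx":0,"ty":0,"tz":0.15,"wx":0,"wy":0,"wz":0.9}
  ],
  "jaw": 1,
  "grip_force": 40
}}

```text
time: 2.25
tcp_pos: [493.5, -46.2, 200.6]
eef_rot: [-3.141, -0.001, 2.413]
wrist_force: [-0.3, -0.8, -0.1]
finger_gap: 0.999
grasp_force: 0.0
```

Emit:
{"op": "apply_moves", "data": {
  "series": [
    {"tx":0,"ty":0,"tz":0,"wx":0,"wy":0,"wz":1},
    {"tx":0,"ty":0,"tz":0,"wx":0,"wy":0,"wz":1},
    {"tx":0,"ty":0,"tz":0,"wx":0,"wy":0,"wz":1},
    {"tx":0,"ty":0,"tz":0,"wx":0,"wy":0,"wz":1},
    {"tx":0,"ty":0,"tz":0,"wx":0,"wy":0,"wz":1},
    {"tx":0,"ty":0,"tz":0,"wx":0,"wy":0,"wz":1},
    {"tx":0,"ty":0,"tz":0,"wx":0,"wy":0,"wz":1},
    {"tx":0,"ty":0,"tz":0,"wx":0,"wy":0,"wz":1},
    {"tx":0,"ty":0,"tz":0,"wx":0,"wy":0,"wz":1},
    {"tx":0,"ty":0,"tz":0,"wx":0,"wy":0,"wz":0.7},
    {"tx":0,"ty":0,"tz":0,"wx":0,"wy":0,"wz":0},
    {"tx":0,"ty":0,"tz":0,"wx":0,"wy":0,"wz":0}
  ]
}}

```text
time: 3.45
tcp_pos: [493.8, -46.0, 201.2]
eef_rot: [-3.141, 0.0, 1.403]
wrist_force: [0.2, -0.1, 0.2]
finger_gap: 1.001
grasp_force: 0.0
```

```bash
python3 go.py 495 -47.5 200 80; python3 -c "
from h import *
c=snap('wrist','w2.png'); print(c['T'].round(3).tolist())"
```

```text
t 3.45 tcp [493.8 -46.  201.2] rpy [-179.99    0.     80.36] F [ 0.2 -0.1  0.2] gap 1.001 gf 0.0
 wz 0.06 | shift now [-0.03  0.04  0.03] | shift after turn [-0.03  0.04  0.03]
[[0.986, -0.159, -0.051, 506.111], [-0.167, -0.939, -0.299, 30.046], [0.0, 0.303, -0.953, 343.034], [0.0, 0.0, 0.0, 1.0]]
```

View pics/w2.png

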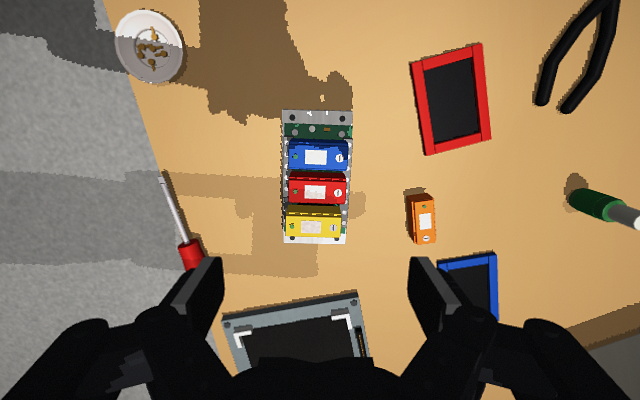

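The wrist view shows the unit straight ahead, with the blue, red and yellow labels at (316,157), (315,191) and (312,227). The modules look aligned with the gripper.

```bash
python3 - <<'E'
from m import *
c=snap('wrist')
for n,u,v in(('b',316,157),('r',315,191),('y',312,227)): print(n,px2w(c,u,v,78).round(1))
# module top-face corners by colour, wrist view
hsv=cv2.cvtColor(c['img'],cv2.COLOR_BGR2HSV)
# sink corners, image TL,TR,BR,BL of plate (read off)
q,r=fit(c,[(282,110),(352,110),(347,243),(283,243)],68,140,28);print('sink',q[:2],np.degrees(q[2]),r)
t=snap('top')
cv2.imwrite('pics/w2c.png',cv2.resize(c['img'][100:255,260:375],None,fx=4,fy=4,interpolation=cv2.INTER_CUBIC)[:600])
E
```

```text
b [498.6 -17.1  78. ]
r [492.8 -46.3  78. ]
y [484.5 -79.3  78. ]
sink [493.07796409 -50.29921258] -10.286096375873544 0.5884273063983695
```

View pics/w2c.png

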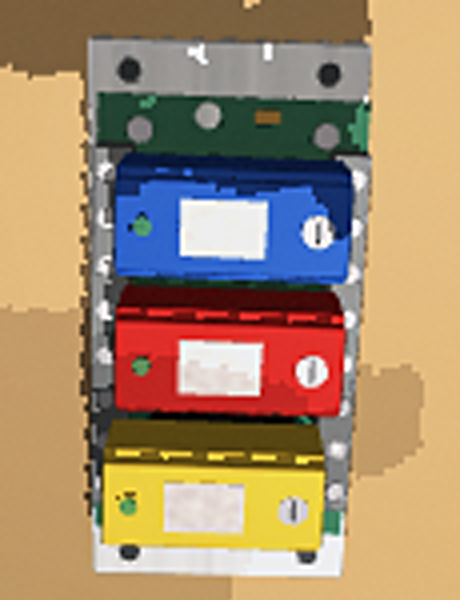

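```bash
python3 - <<'E'
from m import *
c=snap('wrist')
o=(260,100)
for n,p in(('b',[(117,190),(352,190),(348,283),(117,278)]),('r',[(117,321),(344,322),(342,416),(114,413)]),('y',[(106,463),(326,463),(323,551),(103,548)])):
    q,r=fit(c,full(p,4,o),50,24,78);print(n,q[:2].round(1),np.degrees(q[2]).round(1),r.round(2))
E
```

```text
b [500.1 -18.8] -10.3 2.03
r [494.4 -47.4] -10.3 1.18
y [485.7 -78.9] -10.4 1.13
```

Emit:
{"op": "apply_moves", "data": {
  "series": [
    {"tx":-0.02,"ty":0.04,"tz":0.4,"wx":0,"wy":0,"wz":0.08},
    {"tx":0,"ty":0,"tz":0.6,"wx":0,"wy":0,"wz":0},
    {"tx":0,"ty":0,"tz":0.6,"wx":0,"wy":0,"wz":0},
    {"tx":0,"ty":0,"tz":0.6,"wx":0,"wy":0,"wz":0},
    {"tx":0,"ty":0,"tz":0.5,"wx":0,"wy":0,"wz":0},
    {"tx":0,"ty":0,"tz":0.4,"wx":0,"wy":0,"wz":0},
    {"tx":0,"ty":0,"tz":0.3,"wx":0,"wy":0,"wz":0},
    {"tx":0,"ty":0,"tz":0.18,"wx":0,"wy":0,"wz":0},
    {"tx":0,"ty":0,"tz":0,"wx":0,"wy":0,"wz":0}
  ]
}}

```text
time: 4.55
tcp_pos: [494.7, -47.0, 57.3]
eef_rot: [-3.14, -0.0, 1.393]
wrist_force: [-0.1, -0.0, 0.4]
finger_gap: 0.995
grasp_force: 0.0
```

Emit:
{"op": "apply_moves", "data": {
  "series": [
    {"tx":0,"ty":0,"tz":0,"wx":0,"wy":0,"wz":0},
    {"tx":0,"ty":0,"tz":0,"wx":0,"wy":0,"wz":0},
    {"tx":0,"ty":0,"tz":0,"wx":0,"wy":0,"wz":0},
    {"tx":0,"ty":0,"tz":0,"wx":0,"wy":0,"wz":0},
    {"tx":0,"ty":0,"tz":0,"wx":0,"wy":0,"wz":0},
    {"tx":0,"ty":0,"tz":0,"wx":0,"wy":0,"wz":0},
    {"tx":0,"ty":0,"tz":0,"wx":0,"wy":0,"wz":0},
    {"tx":0,"ty":0,"tz":0,"wx":0,"wy":0,"wz":0}
  ],
  "jaw": 0.45,
  "grip_force": 30
}}

```text
time: 5.35
tcp_pos: [496.2, -47.4, 59.2]
eef_rot: [3.14, 0.0, 1.393]
wrist_force: [-0.1, 0.5, 6.5]
finger_gap: 0.579
grasp_force: 31.7
```

```bash
python3 go.py 495 -47.5 200 80; python3 -c "
from h import *
c=snap('scene'); cv2.imwrite('pics/s1.png',cv2.resize(c['img'][100:250,220:400],None,fx=4,fy=4)[:600,:800])"
```

```text
t 5.35 tcp [496.2 -47.4  59.2] rpy [1.7989e+02 1.0000e-02 7.9790e+01] F [-0.1  0.5  6.5] gap 0.579 gf 31.7
 wz -0.03 | shift now [-0.01 -0.03 -3.52] | shift after turn [-0.01 -0.03 -3.52]
```

View pics/s1.png

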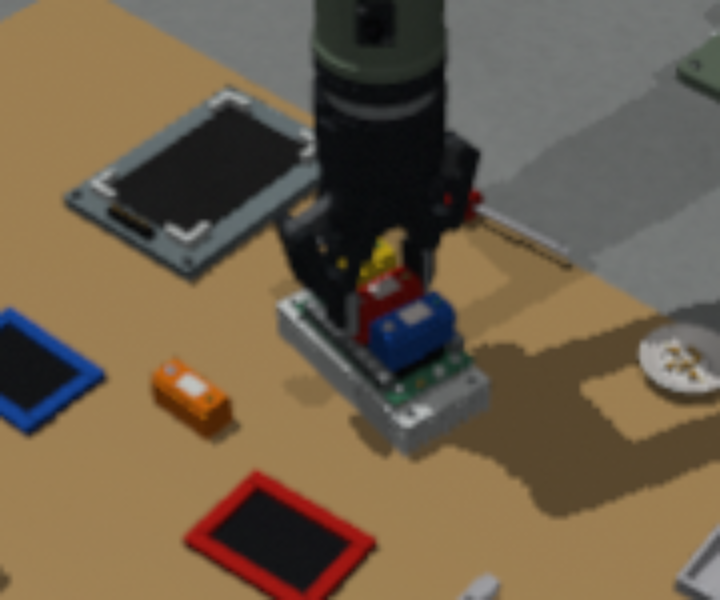

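Gripped: the opening reads 49 mm and the scene view shows both fingers on the red module. Next I'll lift it and carry it to the red tray.

Emit:
{"op": "apply_moves", "data": {
  "series": [
    {"tx":0,"ty":0,"tz":-0.1,"wx":0,"wy":0,"wz":0},
    {"tx":0,"ty":0,"tz":-0.2,"wx":0,"wy":0,"wz":0},
    {"tx":0,"ty":0,"tz":-0.4,"wx":0,"wy":0,"wz":0},
    {"tx":0,"ty":0,"tz":-0.5,"wx":0,"wy":0,"wz":0},
    {"tx":0,"ty":0,"tz":-0.5,"wx":0,"wy":0,"wz":0},
    {"tx":0,"ty":0,"tz":-0.2,"wx":0,"wy":0,"wz":0},
    {"tx":0.175,"ty":0.3,"tz":0,"wx":0,"wy":0,"wz":0},
    {"tx":0.375,"ty":0.68,"tz":0,"wx":0,"wy":0,"wz":0},
    {"tx":0.375,"ty":0.68,"tz":0,"wx":0,"wy":0,"wz":0},
    {"tx":0.375,"ty":0.68,"tz":0,"wx":0,"wy":0,"wz":0},
    {"tx":0.375,"ty":0.68,"tz":0,"wx":0,"wy":0,"wz":0},
    {"tx":0.2,"ty":0.38,"tz":0,"wx":0,"wy":0,"wz":0},
    {"tx":0,"ty":0,"tz":0,"wx":0,"wy":0,"wz":0.5},
    {"tx":0,"ty":0,"tz":0,"wx":0,"wy":0,"wz":1},
    {"tx":0,"ty":0,"tz":0,"wx":0,"wy":0,"wz":1},
    {"tx":0,"ty":0,"tz":0,"wx":0,"wy":0,"wz":1},
    {"tx":0,"ty":0,"tz":0,"wx":0,"wy":0,"wz":1},
    {"tx":0,"ty":0,"tz":0,"wx":0,"wy":0,"wz":1},
    {"tx":0,"ty":0,"tz":0,"wx":0,"wy":0,"wz":1},
    {"tx":0,"ty":0,"tz":0,"wx":0,"wy":0,"wz":1}
  ]
}}

```text
time: 7.4
tcp_pos: [641.8, 2.7, 133.2]
eef_rot: [-3.14, 0.001, 0.603]
wrist_force: [-0.8, 0.0, -0.1]
finger_gap: 0.579
grasp_force: 31.4
```

Emit:
{"op": "apply_moves", "data": {
  "series": [
    {"tx":0,"ty":0,"tz":0,"wx":0,"wy":0,"wz":1},
    {"tx":0,"ty":0,"tz":0,"wx":0,"wy":0,"wz":1},
    {"tx":0,"ty":0,"tz":0,"wx":0,"wy":0,"wz":1},
    {"tx":0,"ty":0,"tz":0,"wx":0,"wy":0,"wz":1},
    {"tx":0,"ty":0,"tz":0,"wx":0,"wy":0,"wz":0.95},
    {"tx":0,"ty":0,"tz":0,"wx":0,"wy":0,"wz":0}
  ]
}}

```text
time: 8.0
tcp_pos: [641.8, 2.6, 133.2]
eef_rot: [-3.141, 0.002, 0.089]
wrist_force: [-0.5, -0.4, -0.6]
finger_gap: 0.579
grasp_force: 31.4
```

```bash
python3 go.py 642.6 2.4 14 5; python3 - <<'E'
from h import *
a=snap('scene')['img'][90:240,220:420];b=snap('wrist')['img']
cv2.imwrite('pics/s2.png',np.vstack([cv2.resize(a,None,fx=2,fy=2),cv2.resize(b,(400,250))]))
E
```

```text
t 8.0 tcp [641.8   2.6 133.2] rpy [-1.7998e+02  9.0000e-02  5.1000e+00] F [-0.5 -0.4 -0.6] gap 0.579 gf 31.4
 wz 0.02 | shift now [0.02 0.01 2.98] | shift after turn [0.02 0.01 2.98]
```

View pics/s2.png

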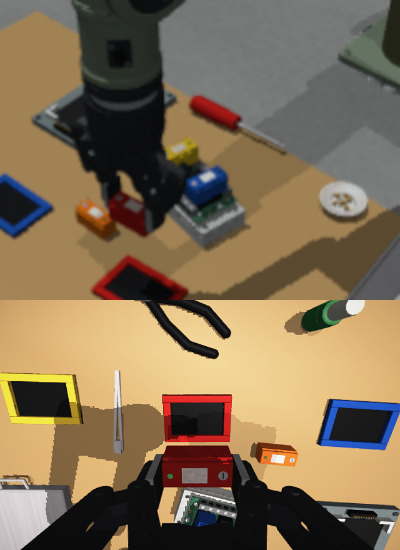

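The red module is held level, above its tray and parallel to it. Lowering.

Emit:
{"op": "apply_moves", "data": {
  "series": [
    {"tx":0.02,"ty":0,"tz":0.4,"wx":0,"wy":0,"wz":0},
    {"tx":0,"ty":0,"tz":0.6,"wx":0,"wy":0,"wz":0},
    {"tx":0,"ty":0,"tz":0.6,"wx":0,"wy":0,"wz":0},
    {"tx":0,"ty":0,"tz":0.6,"wx":0,"wy":0,"wz":0},
    {"tx":0,"ty":0,"tz":0.4,"wx":0,"wy":0,"wz":0},
    {"tx":0,"ty":0,"tz":0.2,"wx":0,"wy":0,"wz":0},
    {"tx":0,"ty":0,"tz":0.1,"wx":0,"wy":0,"wz":0},
    {"tx":0,"ty":0,"tz":0.05,"wx":0,"wy":0,"wz":0},
    {"tx":0,"ty":0,"tz":0.05,"wx":0,"wy":0,"wz":0},
    {"tx":0,"ty":0,"tz":0,"wx":0,"wy":0,"wz":0}
  ]
}}

```text
time: 9.1
tcp_pos: [644.0, 2.6, 15.0]
eef_rot: [3.141, -0.002, 0.089]
wrist_force: [0.2, 0.1, 0.1]
finger_gap: 0.581
grasp_force: 31.4
```

Emit:
{"op": "apply_moves", "data": {
  "series": [
    {"tx":0,"ty":0,"tz":0.02,"wx":0,"wy":0,"wz":0},
    {"tx":0,"ty":0,"tz":0.02,"wx":0,"wy":0,"wz":0},
    {"tx":0,"ty":0,"tz":0,"wx":0,"wy":0,"wz":0}
  ]
}}

```text
time: 9.4
tcp_pos: [643.3, 2.6, 12.7]
eef_rot: [3.142, -0.0, 0.089]
wrist_force: [-0.5, -0.0, -0.6]
finger_gap: 0.578
grasp_force: 31.4
```

Emit:
{"op": "apply_moves", "data": {
  "series": [
    {"tx":0,"ty":0,"tz":0.02,"wx":0,"wy":0,"wz":0},
    {"tx":0,"ty":0,"tz":0.02,"wx":0,"wy":0,"wz":0},
    {"tx":0,"ty":0,"tz":0,"wx":0,"wy":0,"wz":0}
  ]
}}

```text
time: 9.7
tcp_pos: [643.1, 2.7, 10.7]
eef_rot: [-3.141, 0.0, 0.089]
wrist_force: [0.6, 0.3, -1.8]
finger_gap: 0.582
grasp_force: 31.4
```

Emit:
{"op": "apply_moves", "data": {
  "series": [
    {"tx":0,"ty":0,"tz":0.02,"wx":0,"wy":0,"wz":0},
    {"tx":0,"ty":0,"tz":0,"wx":0,"wy":0,"wz":0}
  ]
}}

```text
time: 9.9
tcp_pos: [643.4, 2.6, 10.3]
eef_rot: [3.142, -0.0, 0.089]
wrist_force: [-0.1, -0.0, 1.7]
finger_gap: 0.576
grasp_force: 31.6
```

Emit:
{"op": "apply_moves", "data": {
  "series": [
    {"tx":0,"ty":0,"tz":0.02,"wx":0,"wy":0,"wz":0},
    {"tx":0,"ty":0,"tz":0,"wx":0,"wy":0,"wz":0}
  ]
}}

```text
time: 10.1
tcp_pos: [643.4, 2.6, 10.3]
eef_rot: [3.141, 0.0, 0.089]
wrist_force: [-2.1, 0.6, 5.3]
finger_gap: 0.578
grasp_force: 32.0
```

Emit:
{"op": "apply_moves", "data": {
  "series": [
    {"tx":0,"ty":0,"tz":0,"wx":0,"wy":0,"wz":0},
    {"tx":0,"ty":0,"tz":0,"wx":0,"wy":0,"wz":0},
    {"tx":0,"ty":0,"tz":0,"wx":0,"wy":0,"wz":0},
    {"tx":0,"ty":0,"tz":-0.2,"wx":0,"wy":0,"wz":0},
    {"tx":0,"ty":0,"tz":-0.4,"wx":0,"wy":0,"wz":0},
    {"tx":0,"ty":0,"tz":-0.7,"wx":0,"wy":0,"wz":0},
    {"tx":0,"ty":0,"tz":-0.7,"wx":0,"wy":0,"wz":0},
    {"tx":0,"ty":0,"tz":-0.7,"wx":0,"wy":0,"wz":0},
    {"tx":0,"ty":0,"tz":-0.6,"wx":0,"wy":0,"wz":-0.5},
    {"tx":0,"ty":0,"tz":0,"wx":0,"wy":0,"wz":-1},
    {"tx":0,"ty":0,"tz":0,"wx":0,"wy":0,"wz":-1},
    {"tx":0,"ty":0,"tz":0,"wx":0,"wy":0,"wz":-1},
    {"tx":0,"ty":0,"tz":0,"wx":0,"wy":0,"wz":-1},
    {"tx":0,"ty":0,"tz":0,"wx":0,"wy":0,"wz":-1},
    {"tx":0,"ty":0,"tz":0,"wx":0,"wy":0,"wz":-1},
    {"tx":0,"ty":0,"tz":0,"wx":0,"wy":0,"wz":-1},
    {"tx":0,"ty":0,"tz":0,"wx":0,"wy":0,"wz":-1},
    {"tx":0,"ty":0,"tz":0,"wx":0,"wy":0,"wz":-1},
    {"tx":0,"ty":0,"tz":0,"wx":0,"wy":0,"wz":-1},
    {"tx":0,"ty":0,"tz":0,"wx":0,"wy":0,"wz":-1}
  ],
  "jaw": 1
}}

```text
time: 12.1
tcp_pos: [643.8, 2.6, 143.1]
eef_rot: [3.139, -0.0, 1.298]
wrist_force: [-0.2, -0.2, 0.7]
finger_gap: 1.002
grasp_force: 0.0
```

```bash
python3 go.py 486.4 -78.7 58 79.7; python3 - <<'E'
from m import *
c=snap('wrist');t=snap('top')
def blob(c,lo,hi):
    h=cv2.cvtColor(c['img'],cv2.COLOR_BGR2HSV);m=cv2.inRange(h,lo,hi)
    n,l,s,ce=cv2.connectedComponentsWithStats(m);return [(ce[i].round(1),s[i][:5].tolist()) for i in np.argsort(-s[1:,4])[:4]+1]
print(blob(t,(0,150,80),(8,255,255)))
cv2.imwrite('pics/s3.png',np.vstack([cv2.resize(t['img'][130:255,290:400],None,fx=3,fy=3),np.zeros((1,330,3),np.uint8)]))
E
```

```text
t 12.1 tcp [643.8   2.6 143.1] rpy [ 1.7988e+02 -2.0000e-02  7.4340e+01] F [-0.2 -0.2  0.7] gap 1.002 gf 0.0
 wz -0.89 | shift now [-3.02 -3.24  2.13] | shift after turn [-2.7  -3.51  2.13]
[(array([398.8, 295.5]), [379, 289, 39, 14, 411]), (array([341.3, 162. ]), [326, 143, 24, 30, 213]), (array([308.4, 158. ]), [304, 144, 11, 31, 165]), (array([184.8,  72.3]), [180, 63, 9, 18, 87])]
```

View pics/s3.png

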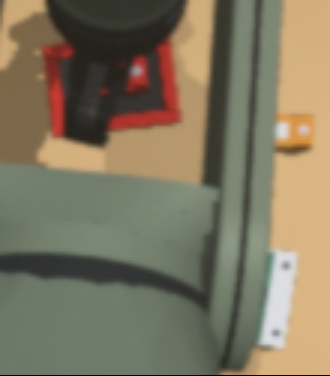

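The top view shows the red module standing within its tray, partly hidden by the gripper. Yellow next.

Emit:
{"op": "apply_moves", "data": {
  "series": [
    {"tx":0,"ty":0,"tz":0,"wx":0,"wy":0,"wz":-0.9},
    {"tx":-0.2,"ty":-0.26,"tz":0,"wx":0,"wy":0,"wz":0},
    {"tx":-0.5,"ty":-0.65,"tz":0,"wx":0,"wy":0,"wz":0},
    {"tx":-0.5,"ty":-0.65,"tz":0,"wx":0,"wy":0,"wz":0},
    {"tx":-0.5,"ty":-0.65,"tz":0,"wx":0,"wy":0,"wz":0},
    {"tx":-0.5,"ty":-0.65,"tz":0,"wx":0,"wy":0,"wz":0},
    {"tx":-0.4,"ty":-0.52,"tz":0,"wx":0,"wy":0,"wz":0},
    {"tx":-0.1,"ty":-0.13,"tz":0,"wx":0,"wy":0,"wz":0},
    {"tx":0,"ty":0,"tz":0,"wx":0,"wy":0,"wz":0}
  ]
}}

```text
time: 13.1
tcp_pos: [485.6, -78.3, 142.2]
eef_rot: [3.14, -0.0, 1.385]
wrist_force: [0.0, 0.1, -0.1]
finger_gap: 1.002
grasp_force: 0.0
```

```bash
python3 go.py 486.4 -78.7 59 79.7
```

```text
t 13.1 tcp [485.6 -78.3 142.2] rpy [179.9   -0.    79.34] F [ 0.   0.1 -0.1] gap 1.002 gf 0.0
 wz -0.06 | shift now [-0.01  0.02  2.08] | shift after turn [-0.01  0.02  2.08]
```

Emit:
{"op": "apply_moves", "data": {
  "series": [
    {"tx":-0.01,"ty":0.02,"tz":0.3,"wx":0,"wy":0,"wz":-0.06},
    {"tx":0,"ty":0,"tz":0.6,"wx":0,"wy":0,"wz":0},
    {"tx":0,"ty":0,"tz":0.5,"wx":0,"wy":0,"wz":0},
    {"tx":0,"ty":0,"tz":0.4,"wx":0,"wy":0,"wz":0},
    {"tx":0,"ty":0,"tz":0.2,"wx":0,"wy":0,"wz":0},
    {"tx":0,"ty":0,"tz":0.08,"wx":0,"wy":0,"wz":0},
    {"tx":0,"ty":0,"tz":0,"wx":0,"wy":0,"wz":0}
  ]
}}

```text
time: 13.8
tcp_pos: [486.6, -78.2, 57.7]
eef_rot: [-3.141, -0.0, 1.394]
wrist_force: [-0.2, 0.2, -0.0]
finger_gap: 1.002
grasp_force: 0.0
```

Emit:
{"op": "apply_moves", "data": {
  "series": [
    {"tx":0,"ty":0,"tz":0,"wx":0,"wy":0,"wz":0},
    {"tx":0,"ty":0,"tz":0,"wx":0,"wy":0,"wz":0},
    {"tx":0,"ty":0,"tz":0,"wx":0,"wy":0,"wz":0},
    {"tx":0,"ty":0,"tz":0,"wx":0,"wy":0,"wz":0},
    {"tx":0,"ty":0,"tz":0,"wx":0,"wy":0,"wz":0},
    {"tx":0,"ty":0,"tz":0,"wx":0,"wy":0,"wz":0},
    {"tx":0,"ty":0,"tz":0,"wx":0,"wy":0,"wz":0},
    {"tx":0,"ty":0,"tz":0,"wx":0,"wy":0,"wz":0}
  ],
  "jaw": 0.45,
  "grip_force": 30
}}

```text
time: 14.6
tcp_pos: [487.0, -78.8, 59.1]
eef_rot: [3.14, 0.0, 1.394]
wrist_force: [-0.4, 0.5, 5.4]
finger_gap: 0.578
grasp_force: 31.4
```

```bash
python3 go.py 651.2 214.4 135 3.8
```

```text
t 14.6 tcp [487.  -78.8  59.1] rpy [1.7989e+02 2.0000e-02 7.9850e+01] F [-0.4  0.5  5.4] gap 0.578 gf 31.4
 wz 12.68 | shift now [ 7.94  2.75 -1.9 ] | shift after turn [ 4.58 -7.04 -1.9 ]
```

Emit:
{"op": "apply_moves", "data": {
  "series": [
    {"tx":0,"ty":0,"tz":-0.1,"wx":0,"wy":0,"wz":0},
    {"tx":0,"ty":0,"tz":-0.2,"wx":0,"wy":0,"wz":0},
    {"tx":0,"ty":0,"tz":-0.4,"wx":0,"wy":0,"wz":0},
    {"tx":0,"ty":0,"tz":-0.5,"wx":0,"wy":0,"wz":0},
    {"tx":0,"ty":0,"tz":-0.5,"wx":0,"wy":0,"wz":0},
    {"tx":0,"ty":0,"tz":-0.2,"wx":0,"wy":0,"wz":0},
    {"tx":0.3,"ty":0.1,"tz":0,"wx":0,"wy":0,"wz":0},
    {"tx":0.8,"ty":0.28,"tz":0,"wx":0,"wy":0,"wz":0},
    {"tx":0.8,"ty":0.28,"tz":0,"wx":0,"wy":0,"wz":0},
    {"tx":0.8,"ty":0.28,"tz":0,"wx":0,"wy":0,"wz":0},
    {"tx":0.8,"ty":0.28,"tz":0,"wx":0,"wy":0,"wz":0},
    {"tx":0.8,"ty":0.28,"tz":0,"wx":0,"wy":0,"wz":0},
    {"tx":0.8,"ty":0.28,"tz":0,"wx":0,"wy":0,"wz":0},
    {"tx":0.8,"ty":0.28,"tz":0,"wx":0,"wy":0,"wz":0},
    {"tx":0.8,"ty":0.28,"tz":0,"wx":0,"wy":0,"wz":0},
    {"tx":0.8,"ty":0.28,"tz":0,"wx":0,"wy":0,"wz":0},
    {"tx":0.44,"ty":0.13,"tz":0,"wx":0,"wy":0,"wz":0},
    {"tx":0,"ty":0,"tz":0,"wx":0,"wy":0,"wz":0.7},
    {"tx":0,"ty":0,"tz":0,"wx":0,"wy":0,"wz":1},
    {"tx":0,"ty":0,"tz":0,"wx":0,"wy":0,"wz":1}
  ]
}}

```text
time: 16.6
tcp_pos: [649.1, 216.1, 131.6]
eef_rot: [-3.139, 0.002, 1.108]
wrist_force: [-0.1, -0.8, -0.6]
finger_gap: 0.578
grasp_force: 31.2
```

Emit:
{"op": "apply_moves", "data": {
  "series": [
    {"tx":0,"ty":0,"tz":0,"wx":0,"wy":0,"wz":1},
    {"tx":0,"ty":0,"tz":0,"wx":0,"wy":0,"wz":1},
    {"tx":0,"ty":0,"tz":0,"wx":0,"wy":0,"wz":1},
    {"tx":0,"ty":0,"tz":0,"wx":0,"wy":0,"wz":1},
    {"tx":0,"ty":0,"tz":0,"wx":0,"wy":0,"wz":1},
    {"tx":0,"ty":0,"tz":0,"wx":0,"wy":0,"wz":1},
    {"tx":0,"ty":0,"tz":0,"wx":0,"wy":0,"wz":1},
    {"tx":0,"ty":0,"tz":0,"wx":0,"wy":0,"wz":1},
    {"tx":0,"ty":0,"tz":0,"wx":0,"wy":0,"wz":1},
    {"tx":0,"ty":0,"tz":0,"wx":0,"wy":0,"wz":0.98},
    {"tx":0,"ty":0,"tz":0,"wx":0,"wy":0,"wz":0}
  ]
}}

```text
time: 17.7
tcp_pos: [649.2, 215.6, 132.0]
eef_rot: [-3.142, 0.003, 0.067]
wrist_force: [-0.6, -0.1, -0.8]
finger_gap: 0.575
grasp_force: 31.2
```

```bash
python3 go.py 651.2 214.4 12 3.8
```

```text
t 17.7 tcp [649.2 215.6 132. ] rpy [-180.      0.18    3.81] F [-0.6 -0.1 -0.8] gap 0.575 gf 31.2
 wz 0.0 | shift now [0.05 0.03 3.  ] | shift after turn [0.05 0.03 3.  ]
```

Emit:
{"op": "apply_moves", "data": {
  "series": [
    {"tx":0.05,"ty":0.03,"tz":0.4,"wx":0,"wy":0,"wz":0},
    {"tx":0,"ty":0,"tz":0.6,"wx":0,"wy":0,"wz":0},
    {"tx":0,"ty":0,"tz":0.6,"wx":0,"wy":0,"wz":0},
    {"tx":0,"ty":0,"tz":0.6,"wx":0,"wy":0,"wz":0},
    {"tx":0,"ty":0,"tz":0.4,"wx":0,"wy":0,"wz":0},
    {"tx":0,"ty":0,"tz":0.2,"wx":0,"wy":0,"wz":0},
    {"tx":0,"ty":0,"tz":0.1,"wx":0,"wy":0,"wz":0},
    {"tx":0,"ty":0,"tz":0.05,"wx":0,"wy":0,"wz":0},
    {"tx":0,"ty":0,"tz":0.02,"wx":0,"wy":0,"wz":0},
    {"tx":0,"ty":0,"tz":0.02,"wx":0,"wy":0,"wz":0},
    {"tx":0,"ty":0,"tz":0.02,"wx":0,"wy":0,"wz":0},
    {"tx":0,"ty":0,"tz":0,"wx":0,"wy":0,"wz":0}
  ]
}}

```text
time: 18.9
tcp_pos: [652.8, 213.8, 14.2]
eef_rot: [-3.142, -0.001, 0.066]
wrist_force: [-0.0, -0.6, -0.7]
finger_gap: 0.578
grasp_force: 31.2
```

Emit:
{"op": "apply_moves", "data": {
  "series": [
    {"tx":0,"ty":0,"tz":0.02,"wx":0,"wy":0,"wz":0},
    {"tx":0,"ty":0,"tz":0.02,"wx":0,"wy":0,"wz":0},
    {"tx":0,"ty":0,"tz":0,"wx":0,"wy":0,"wz":0}
  ]
}}

```text
time: 19.2
tcp_pos: [652.4, 213.7, 11.9]
eef_rot: [3.142, 0.0, 0.066]
wrist_force: [-0.1, -1.0, -1.3]
finger_gap: 0.58
grasp_force: 31.2
```

Emit:
{"op": "apply_moves", "data": {
  "series": [
    {"tx":0,"ty":0,"tz":0.02,"wx":0,"wy":0,"wz":0},
    {"tx":0,"ty":0,"tz":0.02,"wx":0,"wy":0,"wz":0},
    {"tx":0,"ty":0,"tz":0,"wx":0,"wy":0,"wz":0}
  ]
}}

```text
time: 19.5
tcp_pos: [652.5, 213.7, 10.3]
eef_rot: [3.142, 0.0, 0.066]
wrist_force: [0.6, 0.4, -0.2]
finger_gap: 0.577
grasp_force: 31.2
```

Emit:
{"op": "apply_moves", "data": {
  "series": [
    {"tx":0,"ty":0,"tz":0.02,"wx":0,"wy":0,"wz":0},
    {"tx":0,"ty":0,"tz":0,"wx":0,"wy":0,"wz":0}
  ]
}}

```text
time: 19.7
tcp_pos: [652.6, 213.7, 10.2]
eef_rot: [3.142, 0.0, 0.066]
wrist_force: [-0.8, -1.1, 3.4]
finger_gap: 0.576
grasp_force: 31.6
```

Emit:
{"op": "apply_moves", "data": {
  "series": [
    {"tx":0,"ty":0,"tz":0.01,"wx":0,"wy":0,"wz":0},
    {"tx":0,"ty":0,"tz":0,"wx":0,"wy":0,"wz":0},
    {"tx":0,"ty":0,"tz":0,"wx":0,"wy":0,"wz":0},
    {"tx":0,"ty":0,"tz":-0.2,"wx":0,"wy":0,"wz":0},
    {"tx":0,"ty":0,"tz":-0.4,"wx":0,"wy":0,"wz":0},
    {"tx":0,"ty":0,"tz":-0.7,"wx":0,"wy":0,"wz":0},
    {"tx":0,"ty":0,"tz":-0.7,"wx":0,"wy":0,"wz":0},
    {"tx":0,"ty":0,"tz":-0.7,"wx":0,"wy":0,"wz":0},
    {"tx":0,"ty":0,"tz":-0.6,"wx":0,"wy":0,"wz":-0.68},
    {"tx":0,"ty":0,"tz":0,"wx":0,"wy":0,"wz":-1},
    {"tx":0,"ty":0,"tz":0,"wx":0,"wy":0,"wz":-1},
    {"tx":0,"ty":0,"tz":0,"wx":0,"wy":0,"wz":-1},
    {"tx":0,"ty":0,"tz":0,"wx":0,"wy":0,"wz":-1},
    {"tx":0,"ty":0,"tz":0,"wx":0,"wy":0,"wz":-1},
    {"tx":0,"ty":0,"tz":0,"wx":0,"wy":0,"wz":-1},
    {"tx":0,"ty":0,"tz":0,"wx":0,"wy":0,"wz":-1},
    {"tx":0,"ty":0,"tz":0,"wx":0,"wy":0,"wz":-1},
    {"tx":0,"ty":0,"tz":0,"wx":0,"wy":0,"wz":-1},
    {"tx":0,"ty":0,"tz":0,"wx":0,"wy":0,"wz":-1},
    {"tx":0,"ty":0,"tz":0,"wx":0,"wy":0,"wz":-1}
  ],
  "jaw": 1
}}

```text
time: 21.7
tcp_pos: [653.1, 213.9, 143.3]
eef_rot: [3.14, -0.001, 1.293]
wrist_force: [0.7, -0.2, 0.1]
finger_gap: 1.0
grasp_force: 0.0
```

```bash
python3 go.py 501.1 -18.3 58 79.7
```

```text
t 21.7 tcp [653.1 213.9 143.3] rpy [ 1.7988e+02 -6.0000e-02  7.4100e+01] F [ 0.7 -0.2  0.1] gap 1.0 gf 0.0
 wz -0.93 | shift now [-6.62 -2.07  2.13] | shift after turn [-6.39 -2.7   2.13]
```

Emit:
{"op": "apply_moves", "data": {
  "series": [
    {"tx":0,"ty":0,"tz":0,"wx":0,"wy":0,"wz":-0.94},
    {"tx":-0.39,"ty":-0.2,"tz":0,"wx":0,"wy":0,"wz":0},
    {"tx":-0.8,"ty":-0.34,"tz":0,"wx":0,"wy":0,"wz":0},
    {"tx":-0.8,"ty":-0.34,"tz":0,"wx":0,"wy":0,"wz":0},
    {"tx":-0.8,"ty":-0.34,"tz":0,"wx":0,"wy":0,"wz":0},
    {"tx":-0.8,"ty":-0.34,"tz":0,"wx":0,"wy":0,"wz":0},
    {"tx":-0.8,"ty":-0.34,"tz":0,"wx":0,"wy":0,"wz":0},
    {"tx":-0.8,"ty":-0.34,"tz":0,"wx":0,"wy":0,"wz":0},
    {"tx":-0.8,"ty":-0.34,"tz":0,"wx":0,"wy":0,"wz":0},
    {"tx":-0.4,"ty":-0.12,"tz":0,"wx":0,"wy":0,"wz":0},
    {"tx":0,"ty":0,"tz":0,"wx":0,"wy":0,"wz":0},
    {"tx":0,"ty":0,"tz":0,"wx":0,"wy":0,"wz":0}
  ]
}}

```text
time: 22.9
tcp_pos: [500.6, -18.1, 142.7]
eef_rot: [3.139, -0.0, 1.386]
wrist_force: [-1.0, 0.2, -0.5]
finger_gap: 1.003
grasp_force: 0.0
```

```bash
python3 go.py 501.1 -18.3 59 79.7
```

```text
t 22.9 tcp [500.6 -18.1 142.7] rpy [ 1.7984e+02 -2.0000e-02  7.9430e+01] F [-1.   0.2 -0.5] gap 1.003 gf 0.0
 wz -0.04 | shift now [-0.    0.01  2.09] | shift after turn [-0.    0.01  2.09]
```

Emit:
{"op": "apply_moves", "data": {
  "series": [
    {"tx":0,"ty":0.01,"tz":0.3,"wx":0,"wy":0,"wz":-0.05},
    {"tx":0,"ty":0,"tz":0.6,"wx":0,"wy":0,"wz":0},
    {"tx":0,"ty":0,"tz":0.5,"wx":0,"wy":0,"wz":0},
    {"tx":0,"ty":0,"tz":0.4,"wx":0,"wy":0,"wz":0},
    {"tx":0,"ty":0,"tz":0.2,"wx":0,"wy":0,"wz":0},
    {"tx":0,"ty":0,"tz":0.08,"wx":0,"wy":0,"wz":0},
    {"tx":0,"ty":0,"tz":0,"wx":0,"wy":0,"wz":0}
  ]
}}

```text
time: 23.6
tcp_pos: [500.2, -17.6, 57.7]
eef_rot: [-3.141, -0.0, 1.393]
wrist_force: [0.8, 0.9, -0.5]
finger_gap: 0.998
grasp_force: 0.0
```

Emit:
{"op": "apply_moves", "data": {
  "series": [
    {"tx":0,"ty":0,"tz":0,"wx":0,"wy":0,"wz":0},
    {"tx":0,"ty":0,"tz":0,"wx":0,"wy":0,"wz":0},
    {"tx":0,"ty":0,"tz":0,"wx":0,"wy":0,"wz":0},
    {"tx":0,"ty":0,"tz":0,"wx":0,"wy":0,"wz":0},
    {"tx":0,"ty":0,"tz":0,"wx":0,"wy":0,"wz":0},
    {"tx":0,"ty":0,"tz":0,"wx":0,"wy":0,"wz":0},
    {"tx":0,"ty":0,"tz":0,"wx":0,"wy":0,"wz":0},
    {"tx":0,"ty":0,"tz":0,"wx":0,"wy":0,"wz":0}
  ],
  "jaw": 0.45,
  "grip_force": 30
}}

```text
time: 24.4
tcp_pos: [501.0, -18.1, 59.1]
eef_rot: [3.14, -0.0, 1.393]
wrist_force: [-1.2, 0.6, 6.4]
finger_gap: 0.579
grasp_force: 31.1
```

```bash
python3 go.py 653.8 -224.8 135 1.1
```

```text
t 24.4 tcp [501.  -18.1  59.1] rpy [179.89  -0.    79.79] F [-1.2  0.6  6.4] gap 0.579 gf 31.1
 wz 13.11 | shift now [-4.41  4.68 -1.9 ] | shift after turn [ 3.72  5.24 -1.9 ]
```

Emit:
{"op": "apply_moves", "data": {
  "series": [
    {"tx":0,"ty":0,"tz":-0.1,"wx":0,"wy":0,"wz":0},
    {"tx":0,"ty":0,"tz":-0.2,"wx":0,"wy":0,"wz":0},
    {"tx":0,"ty":0,"tz":-0.4,"wx":0,"wy":0,"wz":0},
    {"tx":0,"ty":0,"tz":-0.5,"wx":0,"wy":0,"wz":0},
    {"tx":0,"ty":0,"tz":-0.5,"wx":0,"wy":0,"wz":0},
    {"tx":0,"ty":0,"tz":-0.2,"wx":0,"wy":0,"wz":0},
    {"tx":-0.2,"ty":0.2,"tz":0,"wx":0,"wy":0,"wz":0},
    {"tx":-0.56,"ty":0.6,"tz":0,"wx":0,"wy":0,"wz":0},
    {"tx":-0.56,"ty":0.6,"tz":0,"wx":0,"wy":0,"wz":0},
    {"tx":-0.56,"ty":0.6,"tz":0,"wx":0,"wy":0,"wz":0},
    {"tx":-0.56,"ty":0.6,"tz":0,"wx":0,"wy":0,"wz":0},
    {"tx":-0.56,"ty":0.6,"tz":0,"wx":0,"wy":0,"wz":0},
    {"tx":-0.56,"ty":0.6,"tz":0,"wx":0,"wy":0,"wz":0},
    {"tx":-0.56,"ty":0.6,"tz":0,"wx":0,"wy":0,"wz":0},
    {"tx":-0.29,"ty":0.28,"tz":0,"wx":0,"wy":0,"wz":0},
    {"tx":0,"ty":0,"tz":0,"wx":0,"wy":0,"wz":0.6},
    {"tx":0,"ty":0,"tz":0,"wx":0,"wy":0,"wz":1},
    {"tx":0,"ty":0,"tz":0,"wx":0,"wy":0,"wz":1},
    {"tx":0,"ty":0,"tz":0,"wx":0,"wy":0,"wz":1},
    {"tx":0,"ty":0,"tz":0,"wx":0,"wy":0,"wz":1}
  ]
}}

```text
time: 26.4
tcp_pos: [652.2, -225.3, 131.7]
eef_rot: [-3.139, 0.001, 0.906]
wrist_force: [0.3, -0.5, -1.1]
finger_gap: 0.583
grasp_force: 31.2
```

Emit:
{"op": "apply_moves", "data": {
  "series": [
    {"tx":0,"ty":0,"tz":0,"wx":0,"wy":0,"wz":1},
    {"tx":0,"ty":0,"tz":0,"wx":0,"wy":0,"wz":1},
    {"tx":0,"ty":0,"tz":0,"wx":0,"wy":0,"wz":1},
    {"tx":0,"ty":0,"tz":0,"wx":0,"wy":0,"wz":1},
    {"tx":0,"ty":0,"tz":0,"wx":0,"wy":0,"wz":1},
    {"tx":0,"ty":0,"tz":0,"wx":0,"wy":0,"wz":1},
    {"tx":0,"ty":0,"tz":0,"wx":0,"wy":0,"wz":1},
    {"tx":0,"ty":0,"tz":0,"wx":0,"wy":0,"wz":1},
    {"tx":0,"ty":0,"tz":0,"wx":0,"wy":0,"wz":0.5},
    {"tx":0,"ty":0,"tz":0,"wx":0,"wy":0,"wz":0}
  ]
}}

```text
time: 27.4
tcp_pos: [652.3, -225.2, 132.0]
eef_rot: [-3.141, 0.003, 0.021]
wrist_force: [-0.7, -0.8, 0.0]
finger_gap: 0.578
grasp_force: 31.2
```

```bash
python3 go.py 653.8 -224.8 12 1.1
```

```text
t 27.4 tcp [ 652.3 -225.2  132. ] rpy [-1.7994e+02  1.5000e-01  1.1800e+00] F [-0.7 -0.8  0. ] gap 0.578 gf 31.2
 wz 0.01 | shift now [ 0.04 -0.01  3.  ] | shift after turn [ 0.04 -0.01  3.  ]
```

Emit:
{"op": "apply_moves", "data": {
  "series": [
    {"tx":0.02,"ty":-0.01,"tz":0.4,"wx":0,"wy":0,"wz":0},
    {"tx":0,"ty":0,"tz":0.6,"wx":0,"wy":0,"wz":0},
    {"tx":0,"ty":0,"tz":0.6,"wx":0,"wy":0,"wz":0},
    {"tx":0,"ty":0,"tz":0.6,"wx":0,"wy":0,"wz":0},
    {"tx":0,"ty":0,"tz":0.4,"wx":0,"wy":0,"wz":0},
    {"tx":0,"ty":0,"tz":0.2,"wx":0,"wy":0,"wz":0},
    {"tx":0,"ty":0,"tz":0.1,"wx":0,"wy":0,"wz":0},
    {"tx":0,"ty":0,"tz":0.05,"wx":0,"wy":0,"wz":0},
    {"tx":0,"ty":0,"tz":0.03,"wx":0,"wy":0,"wz":0},
    {"tx":0,"ty":0,"tz":0.02,"wx":0,"wy":0,"wz":0},
    {"tx":0,"ty":0,"tz":0.02,"wx":0,"wy":0,"wz":0},
    {"tx":0,"ty":0,"tz":0.02,"wx":0,"wy":0,"wz":0},
    {"tx":0,"ty":0,"tz":0,"wx":0,"wy":0,"wz":0}
  ]
}}

```text
time: 28.7
tcp_pos: [653.9, -224.4, 12.6]
eef_rot: [3.141, -0.0, 0.021]
wrist_force: [-0.4, -0.4, -0.7]
finger_gap: 0.581
grasp_force: 31.2
```

Emit:
{"op": "apply_moves", "data": {
  "series": [
    {"tx":0,"ty":0,"tz":0.02,"wx":0,"wy":0,"wz":0},
    {"tx":0,"ty":0,"tz":0.02,"wx":0,"wy":0,"wz":0},
    {"tx":0,"ty":0,"tz":0,"wx":0,"wy":0,"wz":0}
  ]
}}

```text
time: 29.0
tcp_pos: [653.7, -224.3, 10.7]
eef_rot: [-3.141, 0.0, 0.021]
wrist_force: [-0.6, -0.4, -1.5]
finger_gap: 0.577
grasp_force: 31.2
```

Emit:
{"op": "apply_moves", "data": {
  "series": [
    {"tx":0,"ty":0,"tz":0.02,"wx":0,"wy":0,"wz":0},
    {"tx":0,"ty":0,"tz":0.01,"wx":0,"wy":0,"wz":0},
    {"tx":0,"ty":0,"tz":0,"wx":0,"wy":0,"wz":0}
  ]
}}

```text
time: 29.3
tcp_pos: [654.0, -224.4, 10.3]
eef_rot: [3.142, -0.0, 0.021]
wrist_force: [-1.2, 1.1, 4.2]
finger_gap: 0.578
grasp_force: 31.7
```

Emit:
{"op": "apply_moves", "data": {
  "series": [
    {"tx":0,"ty":0,"tz":0,"wx":0,"wy":0,"wz":0},
    {"tx":0,"ty":0,"tz":0,"wx":0,"wy":0,"wz":0},
    {"tx":0,"ty":0,"tz":0,"wx":0,"wy":0,"wz":0},
    {"tx":0,"ty":0,"tz":-0.2,"wx":0,"wy":0,"wz":0},
    {"tx":0,"ty":0,"tz":-0.4,"wx":0,"wy":0,"wz":0},
    {"tx":0,"ty":0,"tz":-0.7,"wx":0,"wy":0,"wz":0},
    {"tx":0,"ty":0,"tz":-0.8,"wx":0,"wy":0,"wz":0},
    {"tx":0,"ty":0,"tz":-0.8,"wx":0,"wy":0,"wz":0},
    {"tx":0,"ty":0,"tz":-0.8,"wx":0,"wy":0,"wz":-1},
    {"tx":0,"ty":0,"tz":-0.6,"wx":0,"wy":0,"wz":-1},
    {"tx":0,"ty":0,"tz":-0.3,"wx":0,"wy":0,"wz":-1},
    {"tx":0,"ty":0,"tz":0,"wx":0,"wy":0,"wz":-1},
    {"tx":0,"ty":0,"tz":0,"wx":0,"wy":0,"wz":-1},
    {"tx":0,"ty":0,"tz":0,"wx":0,"wy":0,"wz":-1},
    {"tx":0,"ty":0,"tz":0,"wx":0,"wy":0,"wz":-1},
    {"tx":0,"ty":0,"tz":0,"wx":0,"wy":0,"wz":-1},
    {"tx":0,"ty":0,"tz":0,"wx":0,"wy":0,"wz":-1},
    {"tx":0,"ty":0,"tz":0,"wx":0,"wy":0,"wz":-1},
    {"tx":0,"ty":0,"tz":0,"wx":0,"wy":0,"wz":-1},
    {"tx":0,"ty":0,"tz":0,"wx":0,"wy":0,"wz":-1}
  ],
  "jaw": 1
}}

```text
time: 31.3
tcp_pos: [654.3, -224.5, 195.7]
eef_rot: [3.139, 0.0, 1.282]
wrist_force: [-0.1, 0.4, 0.9]
finger_gap: 1.001
grasp_force: 0.0
```

```bash
python3 go.py 494 -50.3 200 79.7
```

```text
t 31.3 tcp [ 654.3 -224.5  195.7] rpy [1.7987e+02 2.0000e-02 7.3440e+01] F [-0.1  0.4  0.9] gap 1.001 gf 0.0
 wz -1.04 | shift now [ 3.03 -5.08 -0.11] | shift after turn [ 3.57 -4.72 -0.11]
```

Emit:
{"op": "apply_moves", "data": {
  "series": [
    {"tx":0,"ty":0,"tz":0,"wx":0,"wy":0,"wz":-1},
    {"tx":0.22,"ty":-0.3,"tz":0,"wx":0,"wy":0,"wz":-0.05},
    {"tx":0.5,"ty":-0.66,"tz":0,"wx":0,"wy":0,"wz":0},
    {"tx":0.5,"ty":-0.66,"tz":0,"wx":0,"wy":0,"wz":0},
    {"tx":0.5,"ty":-0.66,"tz":0,"wx":0,"wy":0,"wz":0},
    {"tx":0.5,"ty":-0.66,"tz":0,"wx":0,"wy":0,"wz":0},
    {"tx":0.5,"ty":-0.66,"tz":0,"wx":0,"wy":0,"wz":0},
    {"tx":0.5,"ty":-0.66,"tz":0,"wx":0,"wy":0,"wz":0},
    {"tx":0.35,"ty":-0.46,"tz":0,"wx":0,"wy":0,"wz":0},
    {"tx":0,"ty":0,"tz":0,"wx":0,"wy":0,"wz":0},
    {"tx":0,"ty":0,"tz":0,"wx":0,"wy":0,"wz":0}
  ]
}}

```text
time: 32.4
tcp_pos: [495.1, -49.6, 195.3]
eef_rot: [3.138, 0.001, 1.388]
wrist_force: [0.1, -0.3, 0.7]
finger_gap: 0.998
grasp_force: 0.0
```

```bash
python3 go.py 494 -50.3 26 79.7; python3 - <<'E'
from h import *
c=snap('wrist'); a=cv2.resize(c['img'][95:250,260:375],None,fx=3.8,fy=3.8,interpolation=cv2.INTER_CUBIC)
s=snap('scene')['img']; b=cv2.resize(s[120:330,180:400],None,fx=1.6,fy=1.6)
o=np.zeros((600,800,3),np.uint8); o[:a.shape[0],:a.shape[1]]=a; o[:b.shape[0],440:440+b.shape[1]]=b
cv2.imwrite('pics/w3.png',o); np.save('T3.npy',c['T'])
E
```

```text
t 32.4 tcp [495.1 -49.6 195.3] rpy [1.7981e+02 4.0000e-02 7.9540e+01] F [ 0.1 -0.3  0.7] gap 0.998 gf 0.0
 wz -0.03 | shift now [-0.02 -0.02  4.23] | shift after turn [-0.02 -0.02  4.23]
```

View pics/w3.png

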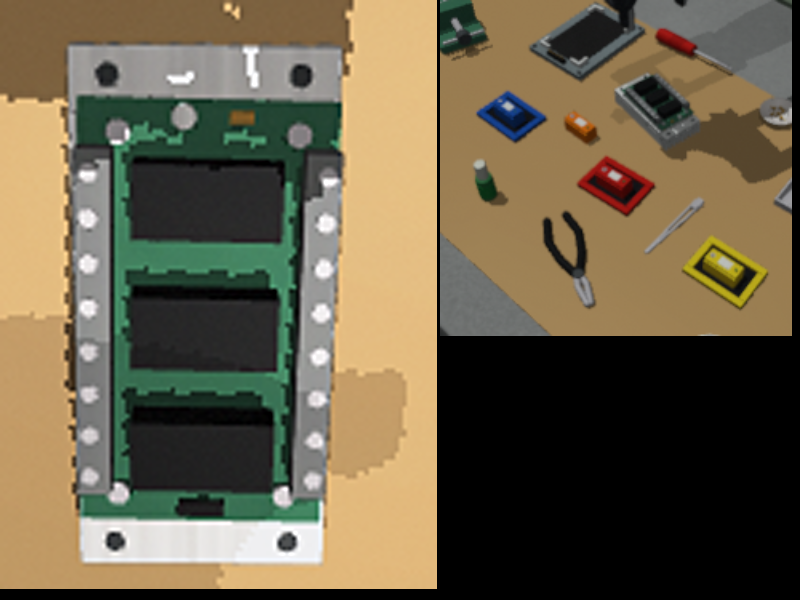

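All three modules stand upright in their own trays, in the right-hand view. On the left is the bare main board, with terminal blocks at crop x of about 75–343.

```bash
python3 - <<'E'
from m import *
c=snap('wrist')
for n,p,L,W,z in(('board',[(78,97),(341,97),(320,520),(82,518)],64,110,38),('term',[(74,150),(344,152),(325,498),(78,495)],64,88,49),('sink',[(68,46),(342,46),(323,564),(82,563)],68,140,28)):
    q,r=fit(c,full(p,3.8,(260,95)),L,W,z);print(n,q[:2].round(1),np.degrees(q[2]).round(2),r.round(2))
E
```

```text
board [494.1 -47.9] -11.49 0.42
term [494.  -48.2] -11.58 0.33
sink [493.  -51.1] -10.85 0.23
```

Emit:
{"op": "apply_moves", "data": {
  "series": [
    {"tx":0.03,"ty":-0.02,"tz":0.4,"wx":0,"wy":0,"wz":0.06},
    {"tx":0,"ty":0,"tz":0.7,"wx":0,"wy":0,"wz":0},
    {"tx":0,"ty":0,"tz":0.7,"wx":0,"wy":0,"wz":0},
    {"tx":0,"ty":0,"tz":0.7,"wx":0,"wy":0,"wz":0},
    {"tx":0,"ty":0,"tz":0.6,"wx":0,"wy":0,"wz":0},
    {"tx":0,"ty":0,"tz":0.5,"wx":0,"wy":0,"wz":0},
    {"tx":0,"ty":0,"tz":0.3,"wx":0,"wy":0,"wz":0},
    {"tx":0,"ty":0,"tz":0.2,"wx":0,"wy":0,"wz":0},
    {"tx":0,"ty":0,"tz":0,"wx":0,"wy":0,"wz":0}
  ]
}}

```text
time: 33.45
tcp_pos: [493.5, -48.4, 28.9]
eef_rot: [-3.14, -0.0, 1.381]
wrist_force: [0.8, -0.4, -0.3]
finger_gap: 1.002
grasp_force: 0.0
```

Emit:
{"op": "apply_moves", "data": {
  "series": [
    {"tx":0,"ty":0,"tz":0,"wx":0,"wy":0,"wz":0},
    {"tx":0,"ty":0,"tz":0,"wx":0,"wy":0,"wz":0},
    {"tx":0,"ty":0,"tz":0,"wx":0,"wy":0,"wz":0},
    {"tx":0,"ty":0,"tz":0,"wx":0,"wy":0,"wz":0},
    {"tx":0,"ty":0,"tz":0,"wx":0,"wy":0,"wz":0},
    {"tx":0,"ty":0,"tz":0,"wx":0,"wy":0,"wz":0},
    {"tx":0,"ty":0,"tz":0,"wx":0,"wy":0,"wz":0}
  ],
  "jaw": 0.62,
  "grip_force": 40
}}

```text
time: 34.15
tcp_pos: [495.2, -48.5, 31.1]
eef_rot: [3.138, 0.0, 1.381]
wrist_force: [-0.3, -0.0, 5.7]
finger_gap: 0.735
grasp_force: 44.8
```

```bash
python3 go.py 436 -270.4 120 1.7
```

```text
t 34.15 tcp [495.2 -48.5  31.1] rpy [1.7982e+02 2.0000e-02 7.9140e+01] F [-0.3 -0.   5.7] gap 0.735 gf 44.8
 wz 12.91 | shift now [-5.73 -0.41 -2.22] | shift after turn [-1.64  5.5  -2.22]
```

Emit:
{"op": "apply_moves", "data": {
  "series": [
    {"tx":0,"ty":0,"tz":-0.05,"wx":0,"wy":0,"wz":0},
    {"tx":0,"ty":0,"tz":-0.1,"wx":0,"wy":0,"wz":0},
    {"tx":0,"ty":0,"tz":-0.2,"wx":0,"wy":0,"wz":0},
    {"tx":0,"ty":0,"tz":-0.3,"wx":0,"wy":0,"wz":0},
    {"tx":0,"ty":0,"tz":-0.4,"wx":0,"wy":0,"wz":0},
    {"tx":0,"ty":0,"tz":-0.4,"wx":0,"wy":0,"wz":0},
    {"tx":0,"ty":0,"tz":-0.4,"wx":0,"wy":0,"wz":0},
    {"tx":0,"ty":0,"tz":-0.3,"wx":0,"wy":0,"wz":0},
    {"tx":0,"ty":0,"tz":-0.1,"wx":0,"wy":0,"wz":0},
    {"tx":0,"ty":0,"tz":0,"wx":0,"wy":0,"wz":0}
  ]
}}

```text
time: 35.15
tcp_pos: [494.3, -48.3, 120.5]
eef_rot: [3.14, 0.0, 1.381]
wrist_force: [1.5, -1.0, -1.5]
finger_gap: 0.736
grasp_force: 44.2
```

```bash
python3 go.py 436 -270.4 120 1.7; python3 - <<'E'
from h import *
c=snap('wrist'); s=snap('scene')
a=cv2.resize(c['img'][100:400,140:500],None,fx=1.5,fy=1.5); b=cv2.resize(s['img'][90:240,260:390],None,fx=2,fy=2)
o=np.zeros((450,800,3),np.uint8); o[:,:540]=a; o[:300,540:]=b
cv2.imwrite('pics/w4.png',o)
E
```

```text
t 35.15 tcp [494.3 -48.3 120.5] rpy [1.799e+02 1.000e-02 7.914e+01] F [ 1.5 -1.  -1.5] gap 0.736 gf 44.2
 wz 12.91 | shift now [-5.73 -0.38  0.01] | shift after turn [-1.62  5.51  0.01]
```

View pics/w4.png

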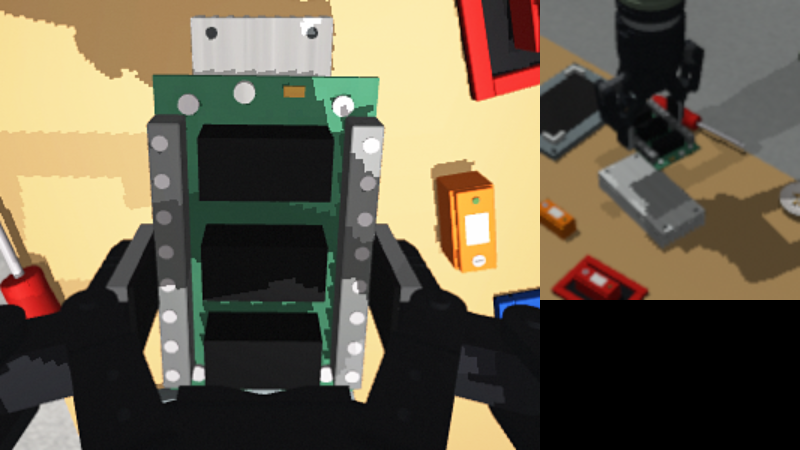

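The board is held level at mid-length and the heat sink stayed on the bench. Moving to the nest.

Emit:
{"op": "apply_moves", "data": {
  "series": [
    {"tx":-0.3,"ty":-0.02,"tz":0,"wx":0,"wy":0,"wz":0},
    {"tx":-0.6,"ty":-0.04,"tz":0,"wx":0,"wy":0,"wz":0},
    {"tx":-0.7,"ty":-0.05,"tz":0,"wx":0,"wy":0,"wz":0},
    {"tx":-0.7,"ty":-0.05,"tz":0,"wx":0,"wy":0,"wz":0},
    {"tx":-0.7,"ty":-0.05,"tz":0,"wx":0,"wy":0,"wz":0},
    {"tx":-0.7,"ty":-0.05,"tz":0,"wx":0,"wy":0,"wz":0},
    {"tx":-0.7,"ty":-0.05,"tz":0,"wx":0,"wy":0,"wz":0},
    {"tx":-0.6,"ty":-0.04,"tz":0,"wx":0,"wy":0,"wz":0},
    {"tx":-0.5,"ty":-0.03,"tz":0,"wx":0,"wy":0,"wz":0},
    {"tx":-0.23,"ty":0,"tz":0,"wx":0,"wy":0,"wz":0},
    {"tx":0,"ty":0,"tz":0,"wx":0,"wy":0,"wz":0.4},
    {"tx":0,"ty":0,"tz":0,"wx":0,"wy":0,"wz":0.8},
    {"tx":0,"ty":0,"tz":0,"wx":0,"wy":0,"wz":1},
    {"tx":0,"ty":0,"tz":0,"wx":0,"wy":0,"wz":1},
    {"tx":0,"ty":0,"tz":0,"wx":0,"wy":0,"wz":1},
    {"tx":0,"ty":0,"tz":0,"wx":0,"wy":0,"wz":1},
    {"tx":0,"ty":0,"tz":0,"wx":0,"wy":0,"wz":1},
    {"tx":0,"ty":0,"tz":0,"wx":0,"wy":0,"wz":1},
    {"tx":0,"ty":0,"tz":0,"wx":0,"wy":0,"wz":1},
    {"tx":0,"ty":0,"tz":0,"wx":0,"wy":0,"wz":1}
  ]
}}

```text
time: 37.25
tcp_pos: [435.2, -269.8, 119.0]
eef_rot: [-3.14, 0.001, 0.414]
wrist_force: [0.1, -0.2, -1.7]
finger_gap: 0.737
grasp_force: 44.1
```

Emit:
{"op": "apply_moves", "data": {
  "series": [
    {"tx":0,"ty":0,"tz":0,"wx":0,"wy":0,"wz":1},
    {"tx":0,"ty":0,"tz":0,"wx":0,"wy":0,"wz":1},
    {"tx":0,"ty":0,"tz":0,"wx":0,"wy":0,"wz":0.9},
    {"tx":0,"ty":0,"tz":0,"wx":0,"wy":0,"wz":0.7},
    {"tx":0,"ty":0,"tz":0,"wx":0,"wy":0,"wz":0.1},
    {"tx":0,"ty":0,"tz":0,"wx":0,"wy":0,"wz":0},
    {"tx":0,"ty":0,"tz":0,"wx":0,"wy":0,"wz":0}
  ]
}}

```text
time: 37.95
tcp_pos: [435.5, -270.2, 119.4]
eef_rot: [-3.141, 0.0, 0.031]
wrist_force: [0.1, -1.6, -2.0]
finger_gap: 0.739
grasp_force: 44.1
```

```bash
python3 go.py 436 -270.4 20 1.7
```

```text
t 37.95 tcp [ 435.5 -270.2  119.4] rpy [-1.7997e+02  2.0000e-02  1.8000e+00] F [ 0.1 -1.6 -2. ] gap 0.739 gf 44.1
 wz 0.02 | shift now [0.01 0.01 2.49] | shift after turn [0.01 0.01 2.49]
```

Emit:
{"op": "apply_moves", "data": {
  "series": [
    {"tx":0,"ty":0,"tz":0.3,"wx":0,"wy":0,"wz":0},
    {"tx":0,"ty":0,"tz":0.5,"wx":0,"wy":0,"wz":0},
    {"tx":0,"ty":0,"tz":0.5,"wx":0,"wy":0,"wz":0},
    {"tx":0,"ty":0,"tz":0.5,"wx":0,"wy":0,"wz":0},
    {"tx":0,"ty":0,"tz":0.3,"wx":0,"wy":0,"wz":0},
    {"tx":0,"ty":0,"tz":0.2,"wx":0,"wy":0,"wz":0},
    {"tx":0,"ty":0,"tz":0.1,"wx":0,"wy":0,"wz":0},
    {"tx":0,"ty":0,"tz":0.05,"wx":0,"wy":0,"wz":0},
    {"tx":0,"ty":0,"tz":0.02,"wx":0,"wy":0,"wz":0},
    {"tx":0,"ty":0,"tz":0.02,"wx":0,"wy":0,"wz":0},
    {"tx":0,"ty":0,"tz":0,"wx":0,"wy":0,"wz":0}
  ]
}}

```text
time: 39.05
tcp_pos: [436.0, -270.7, 20.6]
eef_rot: [3.141, -0.001, 0.03]
wrist_force: [0.2, -0.4, -0.8]
finger_gap: 0.739
grasp_force: 44.2
```

Emit:
{"op": "apply_moves", "data": {
  "series": [
    {"tx":0,"ty":0,"tz":0.02,"wx":0,"wy":0,"wz":0},
    {"tx":0,"ty":0,"tz":0,"wx":0,"wy":0,"wz":0}
  ]
}}

```text
time: 39.25
tcp_pos: [435.7, -270.4, 19.4]
eef_rot: [3.141, -0.0, 0.03]
wrist_force: [-0.1, -0.0, -1.0]
finger_gap: 0.741
grasp_force: 44.2
```

Emit:
{"op": "apply_moves", "data": {
  "series": [
    {"tx":0,"ty":0,"tz":0.02,"wx":0,"wy":0,"wz":0},
    {"tx":0,"ty":0,"tz":0.02,"wx":0,"wy":0,"wz":0},
    {"tx":0,"ty":0,"tz":0,"wx":0,"wy":0,"wz":0}
  ]
}}

```text
time: 39.55
tcp_pos: [435.5, -270.3, 17.5]
eef_rot: [-3.141, 0.0, 0.03]
wrist_force: [-0.3, -0.6, -1.8]
finger_gap: 0.74
grasp_force: 44.2
```

Emit:
{"op": "apply_moves", "data": {
  "series": [
    {"tx":0,"ty":0,"tz":0.02,"wx":0,"wy":0,"wz":0},
    {"tx":0,"ty":0,"tz":0,"wx":0,"wy":0,"wz":0}
  ]
}}

```text
time: 39.75
tcp_pos: [435.5, -270.3, 16.8]
eef_rot: [-3.141, 0.0, 0.03]
wrist_force: [-0.4, 1.5, -2.6]
finger_gap: 0.736
grasp_force: 44.2
```

Emit:
{"op": "apply_moves", "data": {
  "series": [
    {"tx":0,"ty":0,"tz":0.02,"wx":0,"wy":0,"wz":0},
    {"tx":0,"ty":0,"tz":0,"wx":0,"wy":0,"wz":0}
  ]
}}

```text
time: 39.95
tcp_pos: [435.7, -270.4, 16.2]
eef_rot: [3.141, -0.0, 0.03]
wrist_force: [-0.5, 0.6, -0.5]
finger_gap: 0.734
grasp_force: 44.3
```

Emit:
{"op": "apply_moves", "data": {
  "series": [
    {"tx":0,"ty":0,"tz":0.01,"wx":0,"wy":0,"wz":0},
    {"tx":0,"ty":0,"tz":0,"wx":0,"wy":0,"wz":0}
  ]
}}

```text
time: 40.15
tcp_pos: [435.8, -270.5, 16.2]
eef_rot: [3.141, -0.0, 0.03]
wrist_force: [-1.2, 1.7, 3.9]
finger_gap: 0.736
grasp_force: 44.8
```

Emit:
{"op": "apply_moves", "data": {
  "series": [
    {"tx":0,"ty":0,"tz":0,"wx":0,"wy":0,"wz":0},
    {"tx":0,"ty":0,"tz":0,"wx":0,"wy":0,"wz":0},
    {"tx":0,"ty":0,"tz":0,"wx":0,"wy":0,"wz":0},
    {"tx":0,"ty":0,"tz":-0.2,"wx":0,"wy":0,"wz":0},
    {"tx":0,"ty":0,"tz":-0.4,"wx":0,"wy":0,"wz":0},
    {"tx":0,"ty":0,"tz":-0.7,"wx":0,"wy":0,"wz":0},
    {"tx":0,"ty":0,"tz":-0.8,"wx":0,"wy":0,"wz":0},
    {"tx":0,"ty":0,"tz":-0.8,"wx":0,"wy":0,"wz":0},
    {"tx":0,"ty":0,"tz":-0.8,"wx":0,"wy":0,"wz":-1},
    {"tx":0,"ty":0,"tz":-0.6,"wx":0,"wy":0,"wz":-1},
    {"tx":0,"ty":0,"tz":-0.3,"wx":0,"wy":0,"wz":-1},
    {"tx":0,"ty":0,"tz":0,"wx":0,"wy":0,"wz":-1},
    {"tx":0,"ty":0,"tz":0,"wx":0,"wy":0,"wz":-1},
    {"tx":0,"ty":0,"tz":0,"wx":0,"wy":0,"wz":-1},
    {"tx":0,"ty":0,"tz":0,"wx":0,"wy":0,"wz":-1},
    {"tx":0,"ty":0,"tz":0,"wx":0,"wy":0,"wz":-1},
    {"tx":0,"ty":0,"tz":0,"wx":0,"wy":0,"wz":-1},
    {"tx":0,"ty":0,"tz":0,"wx":0,"wy":0,"wz":-1},
    {"tx":0,"ty":0,"tz":0,"wx":0,"wy":0,"wz":-1},
    {"tx":0,"ty":0,"tz":0,"wx":0,"wy":0,"wz":-1}
  ],
  "jaw": 1
}}

```text
time: 42.15
tcp_pos: [435.6, -270.3, 200.2]
eef_rot: [3.141, 0.0, 1.291]
wrist_force: [-1.2, 1.0, 0.8]
finger_gap: 1.0
grasp_force: 0.0
```

```bash
python3 go.py 493.8 -50.8 120 79.5
```

```text
t 42.15 tcp [ 435.6 -270.3  200.2] rpy [1.7997e+02 1.0000e-02 7.3980e+01] F [-1.2  1.   0.8] gap 1.0 gf 0.0
 wz -0.92 | shift now [ 5.68 -0.12  2.  ] | shift after turn [5.66 0.43 2.  ]
```

Emit:
{"op": "apply_moves", "data": {
  "series": [
    {"tx":0,"ty":0,"tz":0,"wx":0,"wy":0,"wz":-0.94},
    {"tx":0.4,"ty":0.05,"tz":0,"wx":0,"wy":0,"wz":0},
    {"tx":0.8,"ty":0.06,"tz":0,"wx":0,"wy":0,"wz":0},
    {"tx":0.8,"ty":0.06,"tz":0,"wx":0,"wy":0,"wz":0},
    {"tx":0.8,"ty":0.06,"tz":0,"wx":0,"wy":0,"wz":0},
    {"tx":0.8,"ty":0.06,"tz":0,"wx":0,"wy":0,"wz":0},
    {"tx":0.8,"ty":0.06,"tz":0,"wx":0,"wy":0,"wz":0},
    {"tx":0.8,"ty":0.06,"tz":0,"wx":0,"wy":0,"wz":0},
    {"tx":0.46,"ty":0.02,"tz":0,"wx":0,"wy":0,"wz":0},
    {"tx":0,"ty":0,"tz":0,"wx":0,"wy":0,"wz":0},
    {"tx":0,"ty":0,"tz":0,"wx":0,"wy":0,"wz":0}
  ]
}}

```text
time: 43.25
tcp_pos: [494.2, -50.2, 199.9]
eef_rot: [3.141, 0.0, 1.386]
wrist_force: [-0.0, -0.4, -0.4]
finger_gap: 1.003
grasp_force: 0.0
```

```bash
python3 go.py 493.8 -50.8 10 79.5; python3 - <<'E'
from h import *
# sink outline in the wrist view, by grey (low saturation) colour: plate top at z 28
c=snap('wrist'); r=c['img'][95:260,255:380]; h=cv2.cvtColor(r,cv2.COLOR_BGR2HSV)
m=((h[...,1]<45)&(h[...,2]>70)).astype(np.uint8)
n,l,s,ce=cv2.connectedComponentsWithStats(m); k=1+np.argmax(s[1:,4])
pts=np.argwhere(l==k)[:,::-1]+[255,95]
P=np.array([px2w(c,u,v,28)[:2] for u,v in pts],np.float32)
print(s[k],cv2.minAreaRect(P))
E
```

```text
t 43.25 tcp [494.2 -50.2 199.9] rpy [1.7999e+02 2.0000e-02 7.9400e+01] F [-0.  -0.4 -0.4] gap 1.003 gf 0.0
 wz -0.02 | shift now [-0.02 -0.01  4.75] | shift after turn [-0.02 -0.01  4.75]
[  25   10   71  136 8968] ((492.5187683105469, -50.01823425292969), (140.33670043945312, 67.7930908203125), 79.04290008544922)
```

Emit:
{"op": "apply_moves", "data": {
  "series": [
    {"tx":-0.01,"ty":-0.01,"tz":0.4,"wx":0,"wy":0,"wz":0.02},
    {"tx":0,"ty":0,"tz":0.8,"wx":0,"wy":0,"wz":0},
    {"tx":0,"ty":0,"tz":0.8,"wx":0,"wy":0,"wz":0},
    {"tx":0,"ty":0,"tz":0.8,"wx":0,"wy":0,"wz":0},
    {"tx":0,"ty":0,"tz":0.7,"wx":0,"wy":0,"wz":0},
    {"tx":0,"ty":0,"tz":0.5,"wx":0,"wy":0,"wz":0},
    {"tx":0,"ty":0,"tz":0.4,"wx":0,"wy":0,"wz":0},
    {"tx":0,"ty":0,"tz":0.2,"wx":0,"wy":0,"wz":0},
    {"tx":0,"ty":0,"tz":0.15,"wx":0,"wy":0,"wz":0},
    {"tx":0,"ty":0,"tz":0,"wx":0,"wy":0,"wz":0}
  ]
}}

```text
time: 44.3
tcp_pos: [493.6, -51.8, 9.5]
eef_rot: [-3.141, 0.0, 1.382]
wrist_force: [-0.2, 0.1, 0.2]
finger_gap: 1.0
grasp_force: 0.0
```

Emit:
{"op": "apply_moves", "data": {
  "series": [
    {"tx":0,"ty":0,"tz":0,"wx":0,"wy":0,"wz":0},
    {"tx":0,"ty":0,"tz":0,"wx":0,"wy":0,"wz":0},
    {"tx":0,"ty":0,"tz":0,"wx":0,"wy":0,"wz":0},
    {"tx":0,"ty":0,"tz":0,"wx":0,"wy":0,"wz":0},
    {"tx":0,"ty":0,"tz":0,"wx":0,"wy":0,"wz":0},
    {"tx":0,"ty":0,"tz":0,"wx":0,"wy":0,"wz":0},
    {"tx":0,"ty":0,"tz":0,"wx":0,"wy":0,"wz":0}
  ],
  "jaw": 0.65,
  "grip_force": 60
}}

```text
time: 45.0
tcp_pos: [494.8, -51.7, 11.0]
eef_rot: [3.14, 0.0, 1.383]
wrist_force: [-1.4, -0.1, 5.9]
finger_gap: 0.776
grasp_force: 69.2
```

```bash
python3 go.py 415.9 264.4 100 3.9
```

```text
t 45.0 tcp [494.8 -51.7  11. ] rpy [1.7989e+02 3.0000e-02 7.9260e+01] F [-1.4 -0.1  5.9] gap 0.776 gf 69.2
 wz 12.56 | shift now [ 7.4  -3.41 -2.22] | shift after turn [-1.43 -8.02 -2.22]
```

Emit:
{"op": "apply_moves", "data": {
  "series": [
    {"tx":0,"ty":0,"tz":-0.05,"wx":0,"wy":0,"wz":0},
    {"tx":0,"ty":0,"tz":-0.1,"wx":0,"wy":0,"wz":0},
    {"tx":0,"ty":0,"tz":-0.2,"wx":0,"wy":0,"wz":0},
    {"tx":0,"ty":0,"tz":-0.4,"wx":0,"wy":0,"wz":0},
    {"tx":0,"ty":0,"tz":-0.5,"wx":0,"wy":0,"wz":0},
    {"tx":0,"ty":0,"tz":-0.5,"wx":0,"wy":0,"wz":0},
    {"tx":0,"ty":0,"tz":-0.3,"wx":0,"wy":0,"wz":0},
    {"tx":0,"ty":0,"tz":-0.15,"wx":0,"wy":0,"wz":0},
    {"tx":0,"ty":0,"tz":0,"wx":0,"wy":0,"wz":0}
  ]
}}

```text
time: 45.9
tcp_pos: [494.3, -51.5, 98.4]
eef_rot: [3.14, 0.0, 1.383]
wrist_force: [0.3, -0.0, -4.3]
finger_gap: 0.778
grasp_force: 68.2
```

```bash
python3 go.py 415.9 264.4 100 3.9
```

```text
t 45.9 tcp [494.3 -51.5  98.4] rpy [1.7991e+02 1.0000e-02 7.9250e+01] F [ 0.3 -0.  -4.3] gap 0.778 gf 68.2
 wz 12.56 | shift now [ 7.39 -3.4  -0.04] | shift after turn [-1.42 -8.01 -0.04]
```

Emit:
{"op": "apply_moves", "data": {
  "series": [
    {"tx":0.3,"ty":-0.14,"tz":0,"wx":0,"wy":0,"wz":0},
    {"tx":0.6,"ty":-0.28,"tz":0,"wx":0,"wy":0,"wz":0},
    {"tx":0.7,"ty":-0.32,"tz":0,"wx":0,"wy":0,"wz":0},
    {"tx":0.7,"ty":-0.32,"tz":0,"wx":0,"wy":0,"wz":0},
    {"tx":0.7,"ty":-0.32,"tz":0,"wx":0,"wy":0,"wz":0},
    {"tx":0.7,"ty":-0.32,"tz":0,"wx":0,"wy":0,"wz":0},
    {"tx":0.7,"ty":-0.32,"tz":0,"wx":0,"wy":0,"wz":0},
    {"tx":0.7,"ty":-0.32,"tz":0,"wx":0,"wy":0,"wz":0},
    {"tx":0.7,"ty":-0.32,"tz":0,"wx":0,"wy":0,"wz":0},
    {"tx":0.7,"ty":-0.32,"tz":0,"wx":0,"wy":0,"wz":0},
    {"tx":0.6,"ty":-0.28,"tz":0,"wx":0,"wy":0,"wz":0},
    {"tx":0.29,"ty":-0.14,"tz":0,"wx":0,"wy":0,"wz":0},
    {"tx":0,"ty":0,"tz":0,"wx":0,"wy":0,"wz":0.4},
    {"tx":0,"ty":0,"tz":0,"wx":0,"wy":0,"wz":0.8},
    {"tx":0,"ty":0,"tz":0,"wx":0,"wy":0,"wz":1},
    {"tx":0,"ty":0,"tz":0,"wx":0,"wy":0,"wz":1},
    {"tx":0,"ty":0,"tz":0,"wx":0,"wy":0,"wz":1},
    {"tx":0,"ty":0,"tz":0,"wx":0,"wy":0,"wz":1},
    {"tx":0,"ty":0,"tz":0,"wx":0,"wy":0,"wz":1},
    {"tx":0,"ty":0,"tz":0,"wx":0,"wy":0,"wz":1}
  ]
}}

```text
time: 47.9
tcp_pos: [414.2, 264.0, 96.6]
eef_rot: [-3.141, 0.003, 0.625]
wrist_force: [1.0, -0.3, -4.0]
finger_gap: 0.778
grasp_force: 68.1
```

Emit:
{"op": "apply_moves", "data": {
  "series": [
    {"tx":0,"ty":0,"tz":0,"wx":0,"wy":0,"wz":1},
    {"tx":0,"ty":0,"tz":0,"wx":0,"wy":0,"wz":1},
    {"tx":0,"ty":0,"tz":0,"wx":0,"wy":0,"wz":1},
    {"tx":0,"ty":0,"tz":0,"wx":0,"wy":0,"wz":1},
    {"tx":0,"ty":0,"tz":0,"wx":0,"wy":0,"wz":0.8},
    {"tx":0,"ty":0,"tz":0,"wx":0,"wy":0,"wz":0.5},
    {"tx":0,"ty":0,"tz":0,"wx":0,"wy":0,"wz":0.06},
    {"tx":0,"ty":0,"tz":0,"wx":0,"wy":0,"wz":0},
    {"tx":0,"ty":0,"tz":0,"wx":0,"wy":0,"wz":0}
  ]
}}

```text
time: 48.8
tcp_pos: [414.9, 264.3, 97.3]
eef_rot: [3.141, 0.001, 0.069]
wrist_force: [0.0, 0.3, -3.4]
finger_gap: 0.776
grasp_force: 68.1
```

```bash
python3 go.py 415.9 264.4 17 3.9
```

```text
t 48.8 tcp [414.9 264.3  97.3] rpy [1.7998e+02 5.0000e-02 3.9300e+00] F [ 0.   0.3 -3.4] gap 0.776 gf 68.1
 wz 0.01 | shift now [ 0.02 -0.    2.01] | shift after turn [ 0.02 -0.    2.01]
```

Emit:
{"op": "apply_moves", "data": {
  "series": [
    {"tx":0.02,"ty":0,"tz":0.2,"wx":0,"wy":0,"wz":0},
    {"tx":0,"ty":0,"tz":0.4,"wx":0,"wy":0,"wz":0},
    {"tx":0,"ty":0,"tz":0.4,"wx":0,"wy":0,"wz":0},
    {"tx":0,"ty":0,"tz":0.4,"wx":0,"wy":0,"wz":0},
    {"tx":0,"ty":0,"tz":0.3,"wx":0,"wy":0,"wz":0},
    {"tx":0,"ty":0,"tz":0.15,"wx":0,"wy":0,"wz":0},
    {"tx":0,"ty":0,"tz":0.08,"wx":0,"wy":0,"wz":0},
    {"tx":0,"ty":0,"tz":0.04,"wx":0,"wy":0,"wz":0},
    {"tx":0,"ty":0,"tz":0.02,"wx":0,"wy":0,"wz":0},
    {"tx":0,"ty":0,"tz":0.02,"wx":0,"wy":0,"wz":0},
    {"tx":0,"ty":0,"tz":0,"wx":0,"wy":0,"wz":0}
  ]
}}

```text
time: 49.9
tcp_pos: [416.5, 264.6, 17.7]
eef_rot: [-3.141, -0.001, 0.068]
wrist_force: [0.1, -0.3, -3.0]
finger_gap: 0.776
grasp_force: 68.0
```

Emit:
{"op": "apply_moves", "data": {
  "series": [
    {"tx":0,"ty":0,"tz":0.02,"wx":0,"wy":0,"wz":0},
    {"tx":0,"ty":0,"tz":0,"wx":0,"wy":0,"wz":0}
  ]
}}

```text
time: 50.1
tcp_pos: [416.2, 264.5, 16.6]
eef_rot: [-3.142, -0.0, 0.068]
wrist_force: [0.2, 0.0, -3.2]
finger_gap: 0.773
grasp_force: 68.0
```

Emit:
{"op": "apply_moves", "data": {
  "series": [
    {"tx":0,"ty":0,"tz":0.02,"wx":0,"wy":0,"wz":0},
    {"tx":0,"ty":0,"tz":0.02,"wx":0,"wy":0,"wz":0},
    {"tx":0,"ty":0,"tz":0,"wx":0,"wy":0,"wz":0}
  ]
}}

```text
time: 50.4
tcp_pos: [416.0, 264.4, 14.7]
eef_rot: [3.141, 0.0, 0.068]
wrist_force: [0.3, 0.0, -3.7]
finger_gap: 0.776
grasp_force: 68.0
```

Emit:
{"op": "apply_moves", "data": {
  "series": [
    {"tx":0,"ty":0,"tz":0.02,"wx":0,"wy":0,"wz":0},
    {"tx":0,"ty":0,"tz":0,"wx":0,"wy":0,"wz":0}
  ]
}}

```text
time: 50.6
tcp_pos: [416.1, 264.4, 14.0]
eef_rot: [3.142, 0.0, 0.068]
wrist_force: [0.1, 0.2, -4.1]
finger_gap: 0.783
grasp_force: 68.0
```

Emit:
{"op": "apply_moves", "data": {
  "series": [
    {"tx":0,"ty":0,"tz":0.02,"wx":0,"wy":0,"wz":0},
    {"tx":0,"ty":0,"tz":0,"wx":0,"wy":0,"wz":0}
  ]
}}

```text
time: 50.8
tcp_pos: [416.1, 264.4, 13.2]
eef_rot: [3.142, 0.0, 0.068]
wrist_force: [-0.1, 0.2, -4.1]
finger_gap: 0.778
grasp_force: 68.0
```

Emit:
{"op": "apply_moves", "data": {
  "series": [
    {"tx":0,"ty":0,"tz":0.015,"wx":0,"wy":0,"wz":0},
    {"tx":0,"ty":0,"tz":0,"wx":0,"wy":0,"wz":0}
  ]
}}

```text
time: 51.0
tcp_pos: [416.2, 264.5, 13.0]
eef_rot: [3.141, 0.0, 0.068]
wrist_force: [-1.7, -0.5, 1.3]
finger_gap: 0.775
grasp_force: 68.6
```

Contact at the expected height. I'll release and lift clear.

Emit:
{"op": "apply_moves", "data": {
  "series": [
    {"tx":0,"ty":0,"tz":0.01,"wx":0,"wy":0,"wz":0},
    {"tx":0,"ty":0,"tz":0,"wx":0,"wy":0,"wz":0},
    {"tx":0,"ty":0,"tz":0,"wx":0,"wy":0,"wz":0},
    {"tx":0,"ty":0,"tz":0,"wx":0,"wy":0,"wz":0},
    {"tx":0,"ty":0,"tz":-0.2,"wx":0,"wy":0,"wz":0},
    {"tx":0,"ty":0,"tz":-0.5,"wx":0,"wy":0,"wz":0},
    {"tx":0,"ty":0,"tz":-0.8,"wx":0,"wy":0,"wz":0},
    {"tx":0,"ty":0,"tz":-0.8,"wx":0,"wy":0,"wz":0},
    {"tx":0,"ty":0,"tz":-0.8,"wx":0,"wy":0,"wz":0},
    {"tx":0,"ty":0,"tz":-0.8,"wx":0,"wy":0,"wz":0},
    {"tx":0,"ty":0,"tz":-0.6,"wx":0,"wy":0,"wz":0},
    {"tx":0,"ty":0,"tz":-0.2,"wx":0,"wy":0,"wz":0},
    {"tx":0,"ty":0,"tz":0,"wx":0,"wy":0,"wz":0}
  ],
  "jaw": 1
}}

```text
time: 52.3
tcp_pos: [417.0, 264.8, 201.8]
eef_rot: [-3.14, -0.003, 0.068]
wrist_force: [-0.2, -1.0, -0.3]
finger_gap: 1.001
grasp_force: 0.0
```

```bash
python3 go.py 415.9 264.4 17 3.9; python3 - <<'E'
from h import *
# check by numbers: module tops in the top view (z 29), board (z 23) on the nest
t=snap('top'); h=cv2.cvtColor(t['img'],cv2.COLOR_BGR2HSV)
for n,(x,y) in {'red':(642.6,2.4),'yel':(651.2,214.4),'blue':(653.8,-224.8),'nest':(436,-270.4)}.items():
    u,v=map(int,w2px(t,[x,y,15])); 
    R=(26,15) if n!='nest' else (22,34)
    r=h[v-R[1]:v+R[1],u-R[0]:u+R[0]]
    if n=='nest': m=((r[...,0]>50)&(r[...,0]<90)&(r[...,1]>80)); z=23; 
    else:
        r=h[v-8:v+9,u-14:u+15]; m=(r[...,1]>110)&(r[...,2]>80); R=(14,8); z=29
    p=np.argwhere(m)[:,::-1]+[u-R[0],v-R[1]]
    P=np.array([px2w(t,a,b,z)[:2] for a,b in p],np.float32); print(n,len(p),(u,v),cv2.minAreaRect(P) if len(p)>3 else '')
E
```

```text
t 52.3 tcp [417.  264.8 201.8] rpy [-179.94   -0.19    3.89] F [-0.2 -1.  -0.3] gap 1.001 gf 0.0
 wz -0.0 | shift now [-0.03  0.01  4.62] | shift after turn [-0.03  0.01  4.62]
red 238 (326, 157) ((643.6682739257812, 5.28209114074707), (58.00480651855469, 28.205286026000977), 88.27163696289062)
yel 264 (229, 156) ((652.1452026367188, 213.9404296875), (58.69105529785156, 28.289430618286133), 88.24695587158203)
blue 188 (430, 148) ((656.3272705078125, -224.80035400390625), (49.59683609008789, 23.89155387878418), 88.29056549072266)
nest 527 (457, 248) ((437.5749816894531, -271.6769714355469), (111.17432403564453, 65.92194366455078), 1.0887314081192017)
```

```bash
python3 -c "
from rig import arm
print(arm.finish_job())"
```

```text
the job is handed in; nothing more can be done
None
```

I took the drive unit apart in the order asked and handed it in at about 52 s: modules in their own trays, main board on the test nest, heat sink fins down in the wash pan; the pan is the one place I did not check with a camera afterwards.

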